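# Counterweigh a tub on the market scale

## Task

A filled side-dish tub stands on one plate of the counter scale. Thread the 200 g weight over the post of the other dish so that it lies flat, then add on top of it whichever one of the two smaller weights makes the beam float level. Work by feel and gently, never pressing hard on the dish or its post, leave the tub untouched on its plate and let go of everything; do not disturb the other things on the counter.

Things in the scene. Friction and masses are not known exactly. Their poses are not given: they have to be found in the camera images.
- scale: two-pan counter scale: white base 130 x 340 mm, 30 mm high, fixed. Origin under its centre; y along the beam towards the tub plate. Beam arms 130 mm; a black needle in the middle, 140 mm high, points to a red mark when level. Both pans stay flat and move only up and down, oppositely, up to 18 mm either side of level. A weak spring levels the beam: pans sit 1.5 mm off level per 10 g of difference
- dish_support: carries the weight dish at the scale's -y end; origin at the centre of the dish's upper face, z up; 123 mm above the counter at the start, 105 mm when level. Dish: flat steel disc, 120 mm across, no rim. On it a brass post, 13 mm thick, 46 mm high (top 3 mm tapering to 9 mm), 10 mm off the centre: the dish turns stiffly and was left turned any way, not measured, so in any direction
- beam (a joint): turn of the beam, rad: 0 = on its stop, tub plate down and weight dish up (start), 0.138 = level, 0.277 = weight dish fully down. The dish sinks 130 mm per rad. At the start a push of 1.2 to 1.9 N on the dish or post makes it begin to sink, with 0.07 N more per mm, until the lower stop after 36 mm, where it is rigid
- tub_place (a point): centre of the upper face of the tub plate (steel disc, 130 mm across), at the scale's +y end; moves up and down with it
- tub: red tub with white lid, 96 mm across, 55 mm high, on the tub plate; origin at the centre of its underside. Mass unknown, 245 to 315 g; together with the 200 g weight, one small weight brings the beam level
- w200: 200 g weight: brass ring 40 mm across, 24 mm high, with a 16 mm bore through it, lying flat on the counter; origin at the centre of its underside, z along the bore
- w100: 100 g weight: dark steel ring 34 mm across, 18 mm high, 16 mm bore, lying flat; origin at the centre of its underside
- w50: 50 g weight: copper ring 28 mm across, 12 mm high, 16 mm bore, lying flat; origin at the centre of its underside
- spare_tub: bystander: amber tub with white lid, 110 mm across, 50 mm high; origin at the centre of its underside
- bowl: bystander: empty steel bowl, 170 mm across, 60 mm high; origin at the centre of its underside
- basket: bystander: open red plastic basket 120 x 140 mm, 50 mm high; origin at the centre of its underside
Mind the look-alikes: they are no part of the job. Of the things shaped like the w200, the brass one is meant.

How it is judged:
By the outcome, as a careful person would: the job done as asked, in the order asked, and still so for the second after the job is handed in, with the robot touching nothing.
It also fails if it takes over 72 s, if anything falls off the work surface, if the arm or the gripper's body presses on something with over 40 N, if the wrist force passes 120 N, or if a joint passes its speed limit or range.

## Robot

A 6-joint arm with a two-finger parallel gripper is mounted at the origin on the work surface. World frame = base frame: x ahead of the robot, y to its left, z up, the work surface at z = 0. Lengths are in mm, angles in degrees, forces in N, time in s.
With the tool pointing down it reaches from about 300 to 850 mm from the base axis. Payload 4.2 kg.
Tool frame: the origin (TCP) lies at the centre of the arm's flange, where the gripper is bolted on; the fingertips stand 191 mm ahead of it and the grasp point (between the pads) lies 172 mm ahead of it; z points along the fingers, x is the direction in which the jaws open and shut, and the axes are right-handed (so a half turn about z gives the same grasp; the last joint's range is limited). The gripper opens to 91 mm and grips with 3 to 60 N. Pads are 32 mm wide; open, the fingers measure 118 mm over their backs; the gripper's body (76 mm by 178 mm) begins 60 mm behind the grasp point.
Start: joints at [-64.4, 18.312, 89.639, -0, 72.044, -1.146], TCP at [258.766, -513.481, 404.776] pointing down, gripper open.
Joint ranges: [-177.97, 177.97], [-48.28, 115.42], [12.27, 149.76], [-77.06, 257.06], [2.81, 150.46], [-146.56, 146.56]. Speed limits (degrees/s): [147.25, 147.25, 180, 180, 180, 180].

## Interface

Orientations are given as [roll, pitch, yaw] about the fixed x, y, z axes, in that order (R = Rz(yaw) Ry(pitch) Rx(roll)).
In Python, from workcell import telemetry, imaging, env gives the robot as it stands. The module is installed in compiled form; this text tells all that it offers.
- The arm moves only by the tool jog_arm, never from a script. Its argument "series" is a list of rows, each a list of 3 entries, a list of its own where there are three numbers: the shift along the world's x, y, z in mm, then the turn, a rotation vector about the world's x, y, z in rad, then the opening, from 0 (shut) to 1 (fully open). In form: [[[x, y, z], [ax, ay, az], jaw], ...]. A call has exactly 5 rows; each row is the pose to reach, as a shift and turn from the pose measured when the call began; what a row does not reach only later rows make up. A row lasts 1/12 s, in which the tool goes at most 41.7 mm and 7.16 degrees, less where a joint would pass 70% of its speed; a pose out of reach is approached as far as the arm can. A call with a gripper value outside its range is refused whole. The fingers move at their own pace and stop on an object; "squeeze" is the grip in N (left out, the last holds). Time passes only in rows, so rows that repeat a pose let the fingers close, or fill a call up. It gives the time, the measured TCP pose, the force and the opening at its end, in the units of the state.
- telemetry.state(): the state, without advancing time (a new reading comes with each control period).
- imaging.grab_frame(name): name is "scene" or "top" or "wrist"; returns a dict with "pixels" (420x560x3 uint8, red, green, blue), "fov_y" (degrees; the focal length in pixels is half the picture's height over the tangent of half this angle, whatever the lens; pixels are square), "cx", "cy" (the principal point, pixels), "R" (3x3) and "t" (3): a world point X has camera coordinates R X + t; the wrist camera has in their place "T_tool_cam" (4x4, takes a point from camera to tool coordinates, whose origin is the TCP and whose axes are the tool frame's). Camera axes: x right, y down, z forward; pixel columns grow to the right and rows downward; lengths in mm; the calibration is good to about 2 mm. A picture is of the moment at which its call begins: read the wrist's pose just before it. There is no depth.
- env.job_done(): hands the job in, once; it reports no verdict.
The state is a dict: "time_s": time; "qpos": joint angles; "qvel": joint speeds; "effort": joint torques, N m; "ee_pos": TCP position; "ee_rot": TCP orientation; "force": force on the tool from outside, world axes, zero at the start; "torque": the same for the moment, N m; "gripper_width": finger opening in mm.
Only numpy, scipy, OpenCV 4.12 (cv2) and the standard library are available. Lean on these libraries where they do the work, as an engineer would, in place of code of your own. Each camera call takes 0.05 s, during which the arm holds its last target.

## Working session

There is one attempt and no reset: what is moved stays moved. The work goes in short steps, Python scripts to look and compute and a tool call to move; the robot and the scene stay as the last step left them, time stands still between calls to the robot, and variables do not carry over. Pictures are saved under pics/ and viewed, and the job is handed in when it is done.

Besides the shell and the picture viewer there is one more tool, called after "Request:" as name([rows], argument=value, ...), one row to a line, values as JSON. jog_arm: Moves the arm, as the interface text tells. Its arguments: {"type":"object","properties":{"series":{"type":"array"},"squeeze":{"type":"number"}},"required":["series"]}

```bash
mkdir -p pics
python3 - <<'E'
from workcell import telemetry, imaging
import cv2
s=telemetry.state();print(s)
for n in ("scene","top","wrist"):
    f=imaging.grab_frame(n)
    cv2.imwrite(f"pics/{n}0.png",f["pixels"][:,:,::-1])
    print(n,{k:v for k,v in f.items() if k!="pixels"})
E
```

```text
{'time_s': 0.0, 'qpos': array([-6.44015829e+01,  1.83515846e+01,  8.97061421e+01, -9.00700271e-04,
        7.20441168e+01, -1.14498150e+00]), 'qvel': array([-0.03619814, -0.05825239, -0.01748817,  0.0114668 , -0.02986229,
       -0.02956804]), 'effort': array([ 6.55109852e-04, -4.12465024e+01, -2.31973028e+01,  7.26297917e-02,
        4.56526293e-02, -1.35486766e-04]), 'ee_pos': array([ 258.68248086, -513.33866019,  403.92233952]), 'ee_rot': array([-1.79998821e+02,  1.01840283e-01, -6.32563219e+01]), 'force': array([ 0.24070995,  0.37160079, -0.42563213]), 'torque': array([ 0.00633303,  0.01881109, -0.03276281]), 'gripper_width': 91.18483451415051}
scene {'fov_y': 45.733918272505875, 'cx': 277.6783462566251, 'cy': 210.54104477401535, 'R': array([[-0.3198609 ,  0.94735544, -0.0143762 ],
       [ 0.8118915 ,  0.266239  , -0.51956615],
       [-0.48838631, -0.17786081, -0.85430928]]), 't': array([ 202.51339905, -367.53298958, 1421.82425341])}
top {'fov_y': 56.059368918628884, 'cx': 280.27788003897524, 'cy': 208.24608848806957, 'R': array([[ 0.07801383, -0.99692918,  0.00678622],
       [-0.97580711, -0.07775191, -0.20434069],
       [ 0.20424084,  0.00931936, -0.97887631]]), 't': array([ -77.36483668,  528.43006761, 1009.96538616])}
wrist {'fov_y': 69.79805601486136, 'cx': 275.16561394690234, 'cy': 205.87543425490622, 'T_tool_cam': array([[ 9.99998775e-01, -9.41370123e-04,  1.25048289e-03,
         3.25755154e-01],
       [ 5.28450594e-04,  9.55068696e-01,  2.96384054e-01,
        -8.43193374e+01],
       [-1.47330415e-03, -2.96383030e-01,  9.55068023e-01,
         1.91421715e+01],
       [ 0.00000000e+00,  0.00000000e+00,  0.00000000e+00,
         1.00000000e+00]])}
```

View pics/scene0.png

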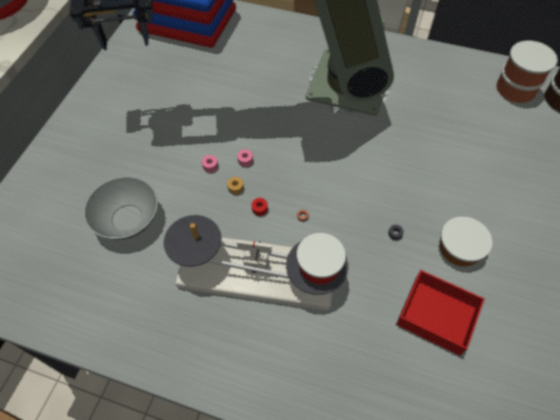

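View pics/top0.png

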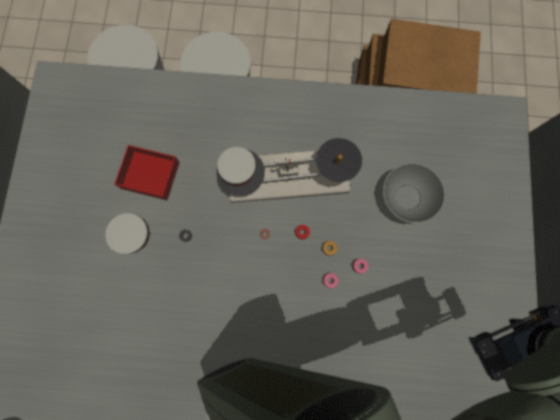

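View pics/wrist0.png

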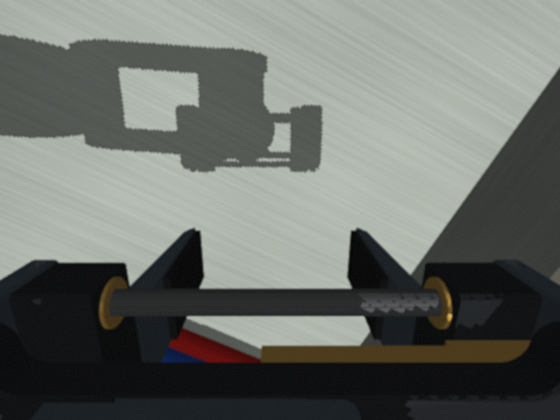

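```bash
cat > h.py <<'E'
import numpy as np, cv2
from workcell import telemetry, imaging
from scipy.spatial.transform import Rotation as Rot
def cam(f,s=None):
    F=f["pixels"].shape[0]/2/np.tan(np.radians(f["fov_y"]/2))
    if "R" in f: R=np.array(f["R"]);t=np.array(f["t"])
    else:
        Rt=Rot.from_euler("xyz",s["ee_rot"],degrees=True).as_matrix()
        T=np.eye(4);T[:3,:3]=Rt;T[:3,3]=s["ee_pos"]
        M=np.linalg.inv(T@f["T_tool_cam"]);R=M[:3,:3];t=M[:3,3]
    return F,f["cx"],f["cy"],R,t
def w2p(c,X):
    F,cx,cy,R,t=c; p=R@np.array(X,float)+t
    return np.array([cx+F*p[0]/p[2],cy+F*p[1]/p[2]])
def p2w(c,u,v,z):
    F,cx,cy,R,t=c
    d=R.T@np.array([(u-cx)/F,(v-cy)/F,1]);o=-R.T@t
    return o+d*(z-o[2])/d[2]
E
python3 - <<'E'
from h import *
for n,b in (("top",[("brass",330,248,24),("steel",185,236,18),("copper",265,234,12)]),("scene",[("brass",235,185,24),("steel",396,232,18),("copper",303,215,12)])):
    f=imaging.grab_frame(n);c=cam(f)
    for k,u,v,h in b:
        p=f["pixels"][v-13:v+14,u-13:u+14].astype(float)
        bg=np.median(p.reshape(-1,3),0)
        m=(np.abs(p-bg).sum(2)>50)
        if k!="steel": m&=(p[...,0]-p[...,2]>35)
        ys,xs=np.nonzero(m);uu=(xs.min()+xs.max())/2+u-13;vv=(ys.min()+ys.max())/2+v-13
        print(n,k,m.sum(),uu,vv,p2w(c,uu,vv,h/2).round(1), xs.max()-xs.min()+1,ys.max()-ys.min()+1)
    if n=="top":
        cr=f["pixels"][120:270,170:370]; o=(340,158)
    else: cr=f["pixels"][130:310,160:420]
    cv2.imwrite(f"pics/{n}1.png",cv2.resize(cr[:,:,::-1],None,fx=3 if n=="scene" else 4,fy=3 if n=="scene" else 4,interpolation=cv2.INTER_CUBIC))
E
```

```text
top brass 146 329.5 247.5 [ 442.4 -178.9   12. ] 14 14
top steel 129 185.0 235.0 [445.9 222.5   9. ] 13 13
top copper 53 264.5 233.5 [467.9   3.2   6. ] 10 10
scene brass 216 234.5 185.0 [ 440.9 -177.1   12. ] 16 17
scene steel 236 395.0 232.5 [447.5 224.9   9. ] 17 18
scene copper 80 302.5 215.0 [467.5   6.6   6. ] 12 11
```

View pics/top1.png

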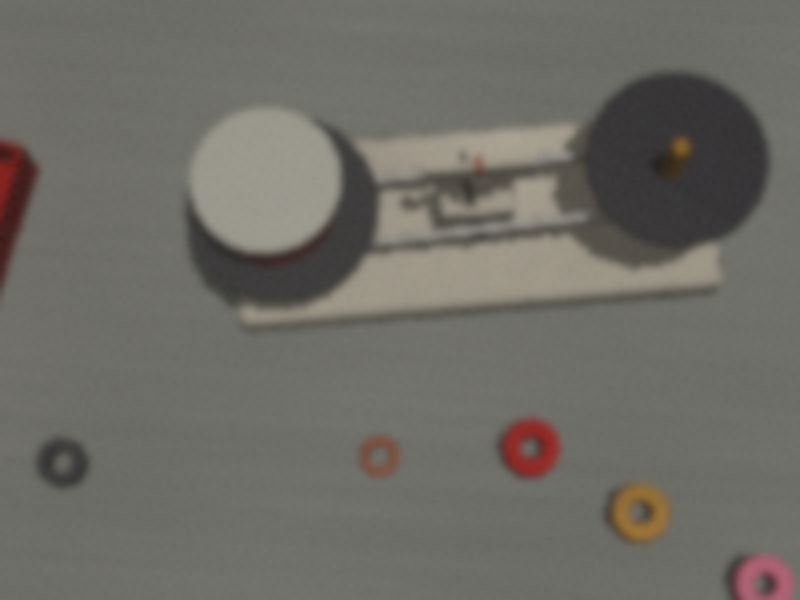

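View pics/scene1.png

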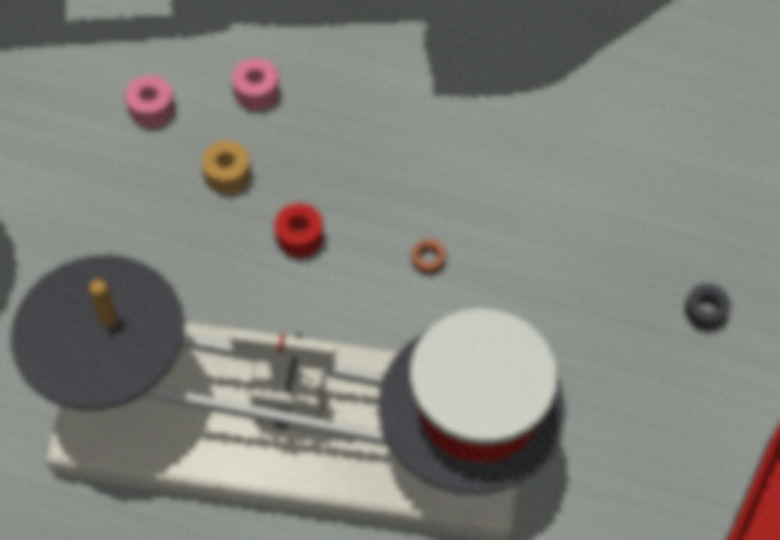

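Run:
```python
from h import *
ft=imaging.grab_frame("top");ct=cam(ft);cs=cam(imaging.grab_frame("scene"))
for k,u,v in (("red",302.5,231.5),("pink1",361,266),("pink2",330.5,280.5)): print(k,p2w(ct,u,v,12).round(1))
print("post", p2w(ct,340,157,168).round(1), p2w(cs,192.7,225.5,168).round(1))
print("dish top cam",p2w(ct,170+677/4,120+160/4,123).round(1),"scene",p2w(cs,160+98/3,130+331/3,123).round(1))
print("tub lid",p2w(ct,170+267/4,120+180/4,142).round(1), p2w(cs,160+484/3,130+375/3,142).round(1))
print("bowl rim",p2w(ct,412,193,60).round(1))
```

```text
red [ 480.9 -101.8   12. ]
pink1 [ 398.7 -267.4   12. ]
pink2 [ 353.3 -186.4   12. ]
post [ 650.2 -173.9  168. ] [ 652.3 -169.3  168. ]
dish top cam [ 658.1 -178.6  123. ] scene [ 663.3 -172.4  123. ]
tub lid [617.4  82.1 142. ] [622.2  89.2 142. ]
bowl rim [ 602.3 -388.7   60. ]
```

Request:
jog_arm([
  [[30,60,0],[0,0,0],0.8],
  [[60,120,-20],[0,0,0],0.8],
  [[90,180,-40],[0,0,0],0.7],
  [[120,240,-60],[0,0,0],0.7],
  [[150,280,-80],[0,0,0],0.7],
])

```text
time_s: 0.77
ee_pos: [351.5, -331.6, 361.3]
ee_rot: [-180.0, -0.0, -63.3]
force: [0.5, -1.4, -0.0]
gripper_width: 64.3
```

Request:
jog_arm([
  [[30,40,-5],[0,0,0],0.7],
  [[55,80,-10],[0,0,0],0.7],
  [[75,115,-20],[0,0,0],0.7],
  [[85,145,-40],[0,0,0],0.7],
  [[90,153,-50],[0,0,0],0.7],
])

```text
time_s: 1.18
ee_pos: [442.3, -175.4, 311.0]
ee_rot: [-179.9, -0.0, -63.2]
force: [-0.5, -0.6, -0.2]
gripper_width: 63.9
```

Run:
```python
from h import *
s=telemetry.state();f=imaging.grab_frame("wrist")
print(s["ee_pos"],s["ee_rot"],s["qvel"].round(2))
c=cam(f,s);im=f["pixels"][:,:,::-1].copy()
p=w2p(c,[442,-178,24]);print(p)
cv2.imwrite("pics/w1.png",im)
```

```text
[ 442.34667832 -175.40350846  310.95677591] [-1.79908341e+02 -1.18604246e-02 -6.31573196e+01] [ 24.68  13.07  12.21  -2.1  -24.73  24.47]
[276.68937405 209.0937104 ]
```

View pics/w1.png

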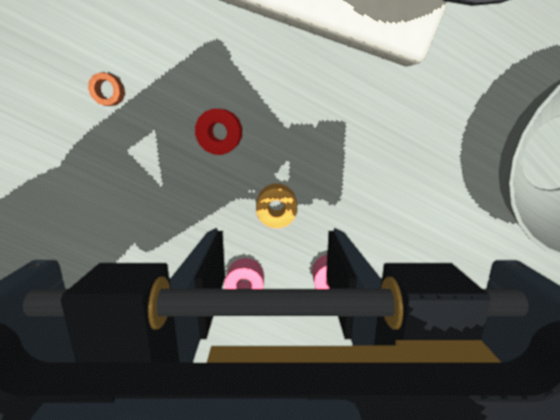

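Run:
```python
from h import *
imaging.grab_frame("wrist")
s=telemetry.state();f=imaging.grab_frame("wrist")
print(s["ee_pos"],s["ee_rot"],s["qvel"].round(2),s["force"])
c=cam(f,s);im=f["pixels"]
def hsvmask(a,sl):
    h=cv2.cvtColor(im,cv2.COLOR_RGB2HSV);m=np.zeros(h.shape[:2],bool)
    m[sl]=((h[...,0]>a[0])&(h[...,0]<a[1])&(h[...,1]>90))[sl];return m
for k,a,z,sl in (("brass",(14,30),12,np.s_[170:240,240:320]),("cu",(3,16),6,np.s_[60:120,70:150])):
    m=hsvmask(a,sl);ys,xs=np.nonzero(m)
    cc=cv2.convexHull(np.stack([xs,ys],1).astype(np.int32));M=cv2.moments(cc);u,v=M["m10"]/M["m00"],M["m01"]/M["m00"]
    print(k,u,v,xs.min(),xs.max(),ys.min(),ys.max(),p2w(c,u,v,z).round(1))
cv2.imwrite("pics/w2.png",cv2.resize(im[150:250,220:340,::-1],None,fx=5,fy=5))
```

```text
[ 441.67612382 -175.96571009  309.37672731] [179.8688601    0.19716693 -63.04466857] [-3.52 -1.41 -2.59 -1.84  1.61 -1.94] [ 0.19454577  0.20116421 -0.0025089 ]
brass 277.08888888888885 204.17743235463442 257 298 182 226 [ 441.5 -177.8   12. ]
cu 105.56396198830409 85.77832602339181 88 123 69 102 [468.5   5.4   6. ]
```

View pics/w2.png

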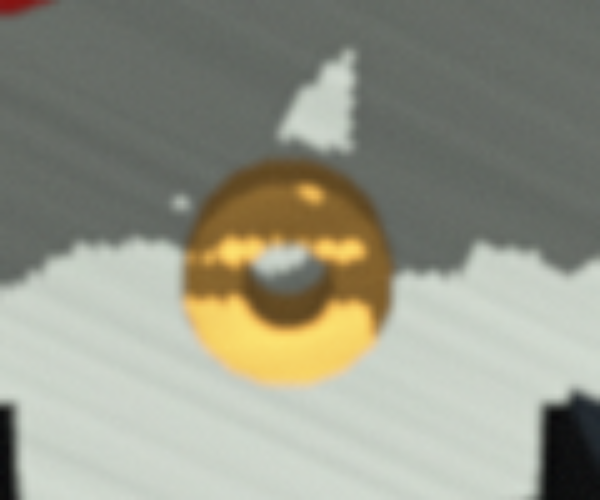

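Request:
jog_arm([
  [[0,-2,-30],[0,0,0],0.7],
  [[0,-2,-65],[0,0,0],0.7],
  [[0,-2,-95],[0,0,0],0.7],
  [[0,-2,-111],[0,0,0],0.65],
  [[0,-2,-111],[0,0,0],0.6],
], squeeze=15)

```text
time_s: 1.75
ee_pos: [440.4, -180.4, 197.3]
ee_rot: [179.7, 0.3, -63.2]
force: [-0.4, -0.5, 0.1]
gripper_width: 56.3
```

Run:
```python
from h import *
s=telemetry.state();print(s["ee_pos"],s["ee_rot"],s["qvel"].round(1),s["gripper_width"])
```

```text
[ 440.42305369 -180.44139857  197.32069587] [179.70047504   0.29318494 -63.21290583] [ 0.2 -3.  -2.9  0.1  3.1  0.2] 56.28403094881513
```

Request:
jog_arm([
  [[1,2.5,0.5],[0,0,0],0.6],
  [[1,2.5,0.5],[0,0,0],0.55],
  [[1,2.5,0.5],[0,0,0],0.4],
  [[1,2.5,0.5],[0,0,0],0.3],
  [[1,2.5,0.5],[0,0,0],0.3],
], squeeze=15)

```text
time_s: 2.17
ee_pos: [441.8, -178.2, 199.2]
ee_rot: [179.8, 0.2, -63.2]
force: [-1.4, -0.4, 5.9]
gripper_width: 39.5
```

Request:
jog_arm([
  [[0,0,0],[0,0,0],0.3],
  [[0,0,0],[0,0,0],0.3],
  [[0,0,10],[0,0,0],0.3],
  [[0,0,30],[0,0,0],0.3],
  [[0,0,60],[0,0,0],0.3],
], squeeze=15)

```text
time_s: 2.58
ee_pos: [440.8, -177.7, 257.7]
ee_rot: [179.6, 0.5, -63.2]
force: [0.3, 0.3, -2.1]
gripper_width: 39.2
```

Request:
jog_arm([
  [[0,0,35],[0,0,0],0.3],
  [[10,0,70],[0,0,0],0.3],
  [[30,0,105],[0,0,0],0.3],
  [[65,0,130],[0,0,0],0.3],
  [[100,0,150],[0,0,0],0.3],
])

```text
time_s: 3.0
ee_pos: [540.9, -177.5, 410.6]
ee_rot: [179.6, 0.3, -63.2]
force: [0.1, -1.2, -2.5]
gripper_width: 38.9
```

Request:
jog_arm([
  [[20,0,0],[0,0,0],0.3],
  [[40,0,0],[0,0,0],0.3],
  [[50,0,0],[0,0,0],0.3],
  [[55,0,0],[0,0,0],0.3],
  [[55,0,0],[0,0,0],0.3],
])

```text
time_s: 3.42
ee_pos: [596.1, -177.4, 409.3]
ee_rot: [179.5, 0.4, -63.2]
force: [-0.0, 0.2, -1.4]
gripper_width: 39.4
```

```bash
cat > wl.py <<'E'
from h import *
import sys
def look(name,pts={}):
    for i in range(3):
        s=telemetry.state();f=imaging.grab_frame("wrist")
        if abs(s["qvel"]).max()<1.0: break
    print(s["time_s"],s["ee_pos"].round(2),s["ee_rot"].round(2),s["qvel"].round(1),s["force"].round(2),s["gripper_width"])
    np.savez(name+".npz",im=f["pixels"],pos=s["ee_pos"],rot=s["ee_rot"])
    cv2.imwrite(f"pics/{name}.png",f["pixels"][:,:,::-1])
    c=cam(f,s)
    for k,v in pts.items(): print(k,w2p(c,v).round(1))
    return s,f,c
E
python3 -c "
from wl import *
look('w3',{'post':[651,-171.5,169],'base':[651,-171.5,123]})"
```

```text
3.5167 [ 595.05 -177.52  409.9 ] [179.54   0.43 -63.25] [-0.3 -0.7  0.2  0.1 -0.2 -0. ] [-0.36 -0.16 -2.07] 39.234527876447146
post [303.9 155. ]
base [299.4 147.5]
```

View pics/w3.png

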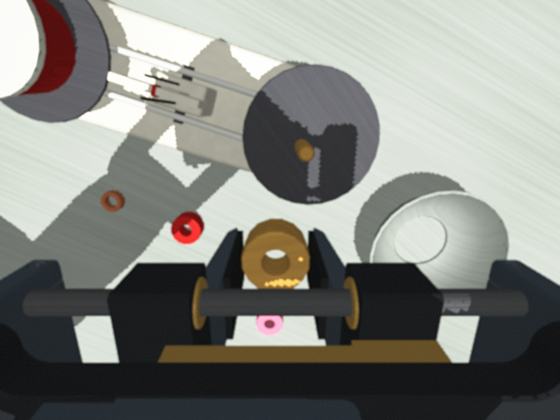

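Run:
```python
from h import *
d=np.load("w3.npz");im=d["im"][:,:,::-1]
a=cv2.resize(im[125:185,270:350],None,fx=5,fy=5,interpolation=cv2.INTER_CUBIC)
b=cv2.resize(im[210:300,230:320],None,fx=4,fy=4,interpolation=cv2.INTER_CUBIC)
o=np.zeros((360,400+360,3),np.uint8);o[:300,:400]=a;o[:,400:]=b
cv2.imwrite("pics/w3z.png",o)
```

```text
(no output)
```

View pics/w3z.png

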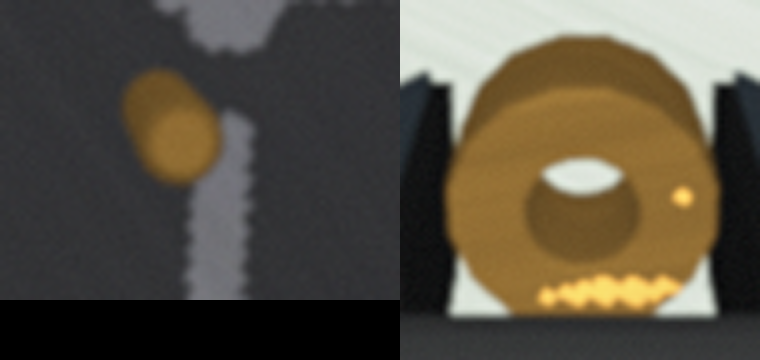

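Run:
```python
from h import *
d=np.load("w3.npz");s=dict(ee_pos=d["pos"],ee_rot=d["rot"]);f=imaging.grab_frame("wrist");c=cam(f,s)
P=p2w(c,306,153.7,167);B=p2w(c,301.4,145,123);Rg=p2w(c,275.75,262.4,s["ee_pos"][2]-175)
print("post",P,"base",B,"ring",Rg,"ringrel",Rg-s["ee_pos"],"diff",P-Rg)
print("dish c",p2w(c,311.5,134,123))
R=Rot.from_euler("xyz",s["ee_rot"],degrees=True).as_matrix()
print(R.T@(Rg-s["ee_pos"]), "tool z", R[:,2])
```

```text
post [ 652.35416302 -172.74253155  167.        ] base [ 653.66112356 -172.03968022  123.        ] ring [ 595.25554361 -176.89343896  234.89742094] ringrel [   0.20417874    0.62979677 -175.        ] diff [ 57.09861941   4.15090741 -67.89742094]
dish c [ 665.85752314 -175.39446481  123.        ]
[  0.8414155   -1.88212425 174.98910812] tool z [-0.01060132  0.00305042 -0.99993915]
```

Request:
jog_arm([
  [[15,1,0],[0,0,0],0.3],
  [[35,3,0],[-0.003,-0.0106,0],0.3],
  [[48,4,-5],[-0.003,-0.0106,0],0.3],
  [[54,4.5,-14],[-0.003,-0.0106,0],0.3],
  [[55.3,4.7,-20],[-0.003,-0.0106,0],0.3],
])

```text
time_s: 4.03
ee_pos: [650.5, -172.8, 388.7]
ee_rot: [180.0, 0.0, -63.2]
force: [-0.4, 0.7, -1.9]
gripper_width: 39.4
```

Run:
```python
from wl import *
s,f,c=look('w4',{'post':[652.4,-172.7,167],'base':[653,-172.5,123]})
im=f["pixels"][:,:,::-1]
cv2.imwrite("pics/w4z.png",cv2.resize(im[160:320,190:360],None,fx=4,fy=4,interpolation=cv2.INTER_CUBIC)[:600])
```

```text
4.1333 [ 649.53 -172.81  387.89] [ 1.7981e+02  1.6000e-01 -6.3250e+01] [-0.2 -1.2 -1.  -0.1  0.8  0.1] [-0.11  0.87 -2.45] 39.408277801249326
post [276.9 230.2]
base [276.8 210.2]
```

View pics/w4z.png

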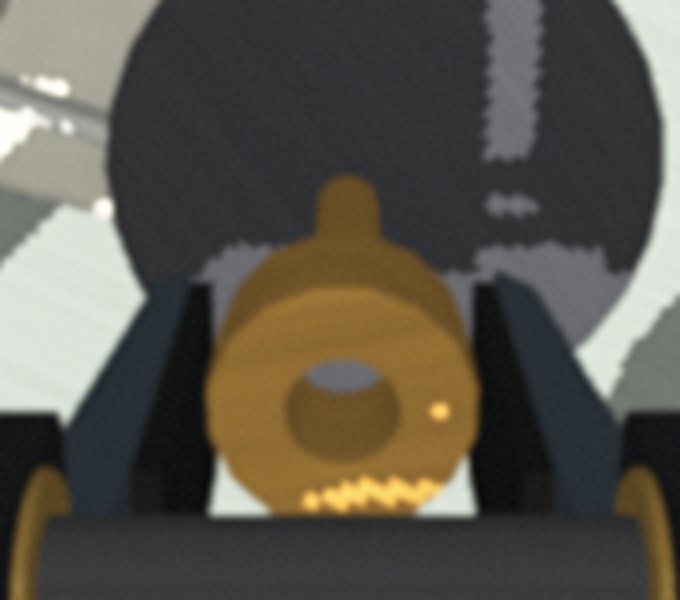

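Run:
```python
from h import *
d=np.load("w4.npz");s=dict(ee_pos=d["pos"],ee_rot=d["rot"]);f=imaging.grab_frame("wrist");c=cam(f,s)
R=Rot.from_euler("xyz",s["ee_rot"],degrees=True).as_matrix()
E=p2w(c,276.75,203.9,123);u=-R[:,1];u[2]=0
print("base",E-6.5*u)
Rg=p2w(c,275.75,160+411/4,s["ee_pos"][2]-175);print("ring top",Rg, R.T@(Rg-s["ee_pos"]),R[:,2])
# outer bound of ring: top edge of top face v, left/right
for nm,uu,vv in(("topface upper edge",275.75,160+287/4),):
    e=p2w(c,uu,vv,s["ee_pos"][2]-175);print(nm,e-20*u)
e=p2w(c,275.75,160+234/4,s["ee_pos"][2]-199);print("bottom far edge",e-20*u)
for v0,n in((360,"bore up"),(463,"bore lo")):
    e=p2w(c,275.75,160+v0/4,s["ee_pos"][2]-175);print(n,e+(-8 if n=="bore up" else 8)*u)
```

```text
base [ 652.26071568 -172.83141705  123.        ]
ring top [ 650.64036704 -172.64506961  212.89370006] [  0.84762308  -1.66121327 174.99368153] [-0.00429886  0.00102071 -0.99999024]
topface upper edge [ 649.95186823 -172.99109476  212.89370006]
bottom far edge [ 649.22227663 -173.37174366  188.89370006]
bore up [ 650.69977784 -172.6147176   212.89370006]
bore lo [ 650.22691519 -172.85387701  212.89370006]
```

Request:
jog_arm([
  [[1,0.1,-2],[-0.001,-0.004,0],0.3],
  [[2.1,0.3,-6],[-0.002,-0.0087,0],0.3],
  [[2.1,0.3,-10],[-0.002,-0.0087,0],0.3],
  [[2.1,0.3,-12],[-0.002,-0.0087,0],0.3],
  [[2.1,0.3,-12],[-0.002,-0.0087,0],0.3],
])

```text
time_s: 4.65
ee_pos: [651.4, -172.7, 377.1]
ee_rot: [-179.7, -0.2, -63.3]
force: [0.1, -0.2, -1.7]
gripper_width: 39.3
```

Run:
```python
from wl import *
s,f,c=look('w5',{'post':[652.3,-172.8,169],'base':[652.3,-172.8,123]})
im=f["pixels"][:,:,::-1]
R=Rot.from_euler("xyz",s["ee_rot"],degrees=True).as_matrix();print(R[:,2], s["ee_pos"]+R@[0.8,-1.4,199])
cv2.imwrite("pics/w5z.png",cv2.resize(im[170:310,190:360],None,fx=4,fy=4,interpolation=cv2.INTER_CUBIC)[:600])
```

```text
4.65 [ 651.4  -172.66  377.08] [-179.72   -0.24  -63.27] [-0.1 -0.2 -0.7  0.   0.4  0.1] [ 0.14 -0.17 -1.75] 39.26001490765569
post [273.8 242.2]
base [273.8 219.6]
[ 0.00632281 -0.00151734 -0.99997886] [ 654.26964059 -173.04641262  178.08990032]
```

View pics/w5z.png

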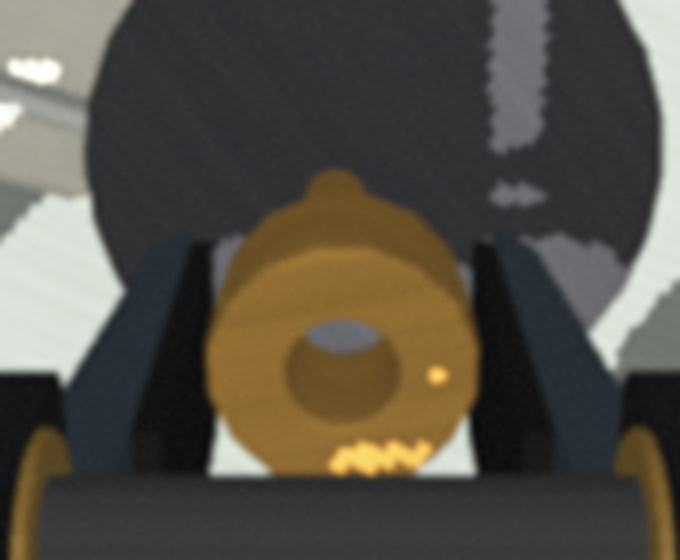

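Run:
```python
from h import *
for i in range(6):
    s=telemetry.state();R=Rot.from_euler("xyz",s["ee_rot"],degrees=True).as_matrix();print(s["ee_pos"].round(2),R[:,2].round(4),s["force"].round(2),s["ee_rot"].round(2))
    imaging.grab_frame("wrist")
```

```text
[ 651.52 -172.65  377.46] [ 0.007  -0.0016 -1.    ] [ 0.39 -0.61 -1.95] [-179.68   -0.26  -63.27]
[ 651.61 -172.69  377.76] [ 0.0076 -0.0018 -1.    ] [ 0.02 -0.16 -2.7 ] [-179.66   -0.29  -63.27]
[ 651.67 -172.69  377.95] [ 0.008  -0.0019 -1.    ] [-0.07 -0.51 -2.19] [-179.64   -0.3   -63.27]
[ 651.69 -172.67  378.06] [ 0.0081 -0.0019 -1.    ] [ 0.4   0.25 -1.81] [-179.63   -0.31  -63.27]
[ 651.7  -172.7   378.09] [ 0.0082 -0.002  -1.    ] [ 0.24 -0.77 -2.45] [-179.63   -0.31  -63.27]
[ 651.7  -172.7   378.09] [ 0.0082 -0.002  -1.    ] [ 0.8  -0.   -1.74] [-179.63   -0.31  -63.27]
```

Request:
jog_arm([
  [[-0.5,-0.1,-1],[0.001,0.004,0],0.3],
  [[-1.1,-0.1,-2],[0.002,0.0082,0],0.3],
  [[-1.1,-0.1,-2],[0.002,0.0082,0],0.3],
  [[-1.1,-0.1,-2],[0.002,0.0082,0],0.3],
  [[-1.1,-0.1,-2],[0.002,0.0082,0],0.3],
])

```text
time_s: 5.42
ee_pos: [650.6, -172.8, 376.0]
ee_rot: [180.0, 0.0, -63.3]
force: [0.4, 0.6, -2.1]
gripper_width: 39.4
```

Run:
```python
from wl import *
for i in range(4):
    s=telemetry.state();R=Rot.from_euler("xyz",s["ee_rot"],degrees=True).as_matrix();print(s["ee_pos"].round(2),R[:,2].round(4),s["force"].round(2))
    imaging.grab_frame("wrist")
s,f,c=look('w6',{'post':[652.3,-172.8,169],'base':[652.3,-172.8,123]})
im=f["pixels"][:,:,::-1]
R=Rot.from_euler("xyz",s["ee_rot"],degrees=True).as_matrix();print(R[:,2], s["ee_pos"]+R@[0.8,-1.4,199])
cv2.imwrite("pics/w6z.png",cv2.resize(im[170:310,190:360],None,fx=4,fy=4,interpolation=cv2.INTER_CUBIC)[:600])
```

```text
[ 650.6  -172.77  376.03] [-1.e-04  1.e-04 -1.e+00] [ 0.36  0.59 -2.07]
[ 650.6  -172.8   376.09] [ 1.e-04  0.e+00 -1.e+00] [-0.33 -0.37 -1.2 ]
[ 650.62 -172.77  376.11] [ 1.e-04 -0.e+00 -1.e+00] [ 0.61  0.33 -2.17]
[ 650.61 -172.79  376.08] [ 0.  0. -1.] [ 0.58 -0.19 -2.64]
5.6167 [ 650.58 -172.81  376.1 ] [-180.      0.    -63.27] [ 0.  0.  0. -0. -0.  0.] [-0.13  0.01 -1.93] 39.46608741698878
post [275.5 240.3]
base [275.3 217.7]
[-1.11096074e-06  2.74692561e-05 -1.00000000e+00] [ 652.1923813  -172.88524844  177.09694451]
```

View pics/w6z.png

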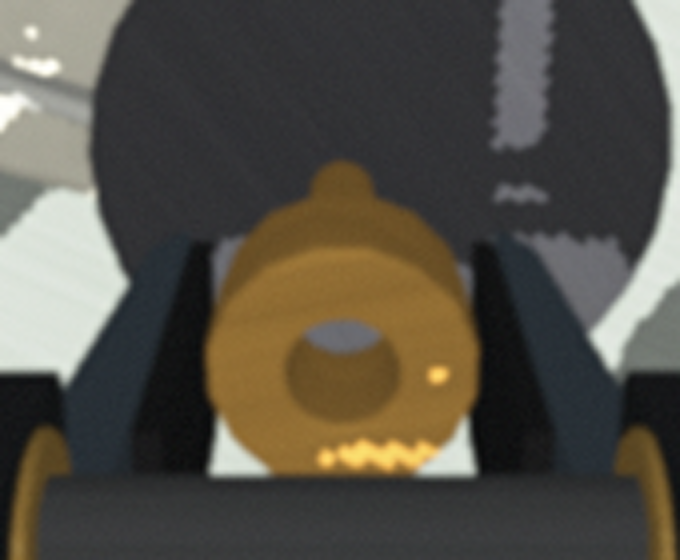

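Run:
```python
from h import *
d=np.load("w6.npz");s=dict(ee_pos=d["pos"],ee_rot=d["rot"]);f=imaging.grab_frame("wrist");c=cam(f,s)
R=Rot.from_euler("xyz",s["ee_rot"],degrees=True).as_matrix();u=-R[:,1];z=s["ee_pos"][2]
print("base",p2w(c,275.75,209.9,123)-6.5*u)
for n,v,r,h in(("top far",170+247/4,20,175),("bot far",170+195/4,20,199),("bore far",170+319/4,8,175),("bore near",170+423/4,-8,175)):
    print(n,p2w(c,275.75,v,z-h)-r*u)
g=cv2.cvtColor(d["im"],cv2.COLOR_RGB2GRAY)
print(d["im"][200:245,276].tolist())
```

```text
base [ 652.66465218 -172.99214752  122.99992614]
top far [ 651.73510724 -173.17081089  201.09672131]
bot far [ 650.96234399 -173.64874777  177.09672131]
bore far [ 652.6339828  -172.71874173  201.09685766]
bore near [ 652.04829578 -173.01457059  201.09703946]
[[48, 49, 51], [47, 48, 50], [48, 48, 51], [49, 50, 53], [46, 47, 50], [49, 50, 52], [49, 50, 52], [49, 48, 52], [48, 48, 51], [56, 52, 50], [78, 64, 45], [96, 74, 40], [104, 77, 38], [104, 79, 38], [103, 78, 38], [103, 80, 38], [103, 79, 38], [104, 79, 37], [102, 78, 35], [107, 81, 39], [110, 81, 38], [111, 83, 41], [112, 85, 42], [109, 82, 38], [106, 80, 38], [107, 80, 39], [108, 80, 39], [108, 81, 39], [110, 83, 40], [112, 84, 41], [113, 86, 41], [127, 95, 46], [145, 108, 51], [157, 117, 55], [155, 116, 55], [151, 112, 53], [145, 109, 51], [144, 109, 51], [145, 108, 51], [146, 111, 54], [143, 107, 51], [142, 107, 49], [143, 106, 51], [140, 105, 48], [138, 103, 49]]
```

Request:
jog_arm([
  [[0.4,0.1,-3],[0,0,0],0.3],
  [[0.4,0.1,-6],[0,0,0],0.3],
  [[0.4,0.1,-9],[0,0,0],0.3],
  [[0.4,0.1,-11],[0,0,0],0.3],
  [[0.4,0.1,-13],[0,0,0],0.3],
])

```text
time_s: 6.13
ee_pos: [651.0, -172.7, 362.5]
ee_rot: [180.0, 0.0, -63.3]
force: [0.4, -0.3, -2.4]
gripper_width: 39.3
```

```bash
cat > chk.py <<'E'
from wl import *
n=sys.argv[1]
F=[]
for i in range(4):
    s=telemetry.state();R=Rot.from_euler("xyz",s["ee_rot"],degrees=True).as_matrix();print(s["ee_pos"].round(2),R[:,2].round(4),s["force"].round(2),s["torque"].round(2))
    imaging.grab_frame("wrist")
s,f,c=look(n)
im=f["pixels"][:,:,::-1]
cv2.imwrite(f"pics/{n}z.png",cv2.resize(im[170:310,190:360],None,fx=4,fy=4,interpolation=cv2.INTER_CUBIC))
g=imaging.grab_frame("scene");c=cam(g)
cv2.imwrite(f"pics/{n}s.png",cv2.resize(g["pixels"][150:310,130:360,::-1],None,fx=3,fy=3,interpolation=cv2.INTER_CUBIC))
E
python3 chk.py w7
```

```text
[ 650.96 -172.66  362.53] [-6.e-04  2.e-04 -1.e+00] [ 0.43 -0.26 -2.43] [-0.02  0.04 -0.01]
[ 650.9  -172.68  362.2 ] [-1.2e-03  3.0e-04 -1.0e+00] [-0.85 -0.24 -2.83] [ 0.04 -0.   -0.01]
[ 650.92 -172.66  362.47] [-1.e-03  3.e-04 -1.e+00] [-0.63  0.94 -1.89] [-0.03  0.05 -0.02]
[ 650.98 -172.67  362.79] [-5.e-04  1.e-04 -1.e+00] [-0.26 -0.04 -2.17] [0.01 0.06 0.01]
6.3333 [ 651.02 -172.69  363.  ] [180.     0.   -63.27] [ 0.1 -0.2 -0.3  0.2  0.1  0. ] [-0.38  0.06 -2.7 ] 38.99318090980159
```

View pics/w7z.png

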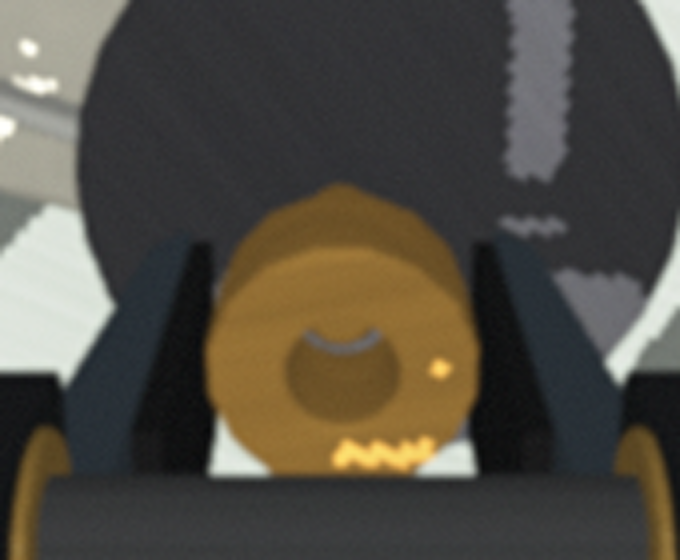

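View pics/w7s.png

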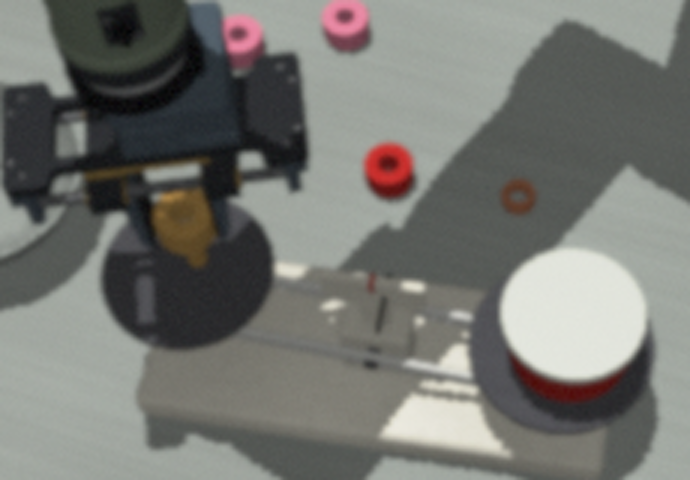

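Request:
jog_arm([
  [[0,0,-3],[0,0,0],0.3],
  [[0,0,-6],[0,0,0],0.3],
  [[0,0,-8],[0,0,0],0.3],
  [[0,0,-10],[0,0,0],0.3],
  [[0,0,-12],[0,0,0],0.3],
])

```text
time_s: 6.85
ee_pos: [651.0, -172.7, 350.9]
ee_rot: [-180.0, -0.0, -63.3]
force: [0.0, 0.0, -2.0]
gripper_width: 39.0
```

```bash
python3 chk.py w8
```

```text
[ 651.01 -172.67  350.91] [ 1.e-04 -0.e+00 -1.e+00] [ 0.04  0.01 -2.02] [-0.01 -0.01  0.  ]
[ 650.95 -172.65  350.47] [-6.e-04  2.e-04 -1.e+00] [-0.28  0.81 -2.27] [0.01 0.06 0.02]
[ 650.96 -172.66  350.73] [-5.e-04  2.e-04 -1.e+00] [ 0.01  0.13 -2.17] [0.01 0.05 0.02]
[ 651.02 -172.69  350.97] [-1.e-04  1.e-04 -1.e+00] [-0.22  0.11 -1.79] [-0.02  0.02  0.01]
7.05 [ 651.06 -172.7   351.2 ] [-1.7999e+02 -1.0000e-02 -6.3270e+01] [ 0.  -0.2 -0.4  0.1 -0.  -0.1] [-0.01 -0.08 -2.71] 38.961453980500245
```

View pics/w8z.png

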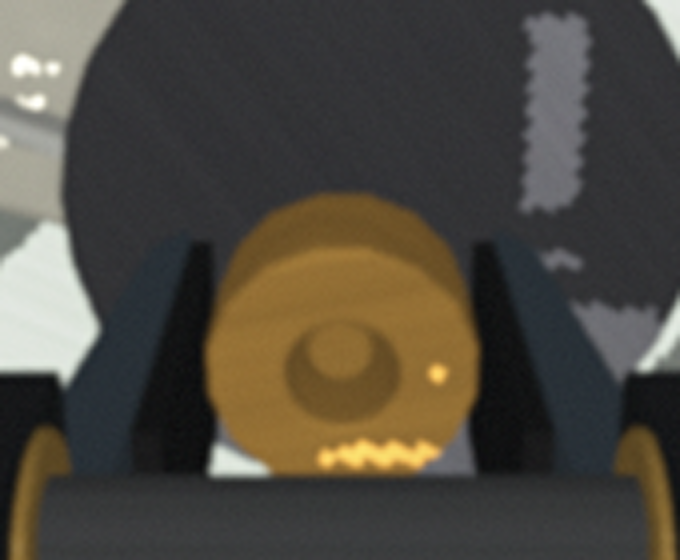

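View pics/w8s.png

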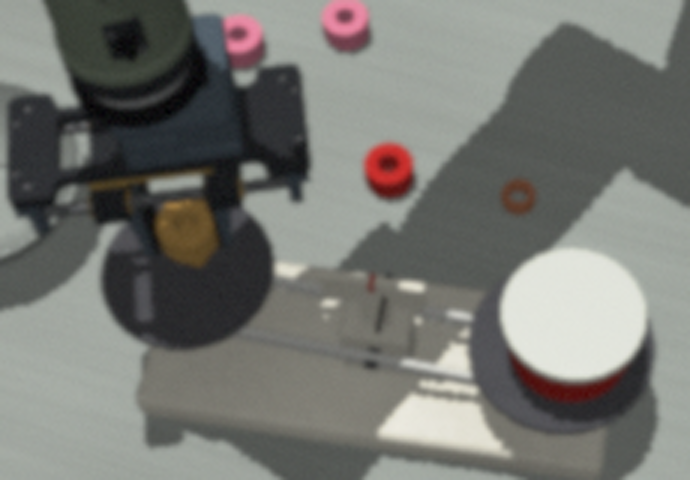

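Request:
jog_arm([
  [[0,0,-5],[0,0,0],0.3],
  [[0,0,-10],[0,0,0],0.3],
  [[0,0,-16],[0,0,0],0.3],
  [[0,0,-21],[0,0,0],0.3],
  [[0,0,-25],[0,0,0],0.3],
])

```text
time_s: 7.57
ee_pos: [650.9, -172.6, 325.3]
ee_rot: [180.0, 0.0, -63.3]
force: [-0.4, -0.7, -2.8]
gripper_width: 39.3
```

```bash
python3 chk.py w9
```

```text
[ 650.94 -172.63  325.28] [-6.e-04  2.e-04 -1.e+00] [-0.39 -0.67 -2.75] [-0.02  0.03  0.02]
[ 650.79 -172.65  324.5 ] [-2.e-03  6.e-04 -1.e+00] [ 0.83  0.34 -3.12] [0.03 0.04 0.04]
[ 650.87 -172.63  325.07] [-1.6e-03  5.0e-04 -1.0e+00] [ 0.21 -0.69 -2.89] [ 0.02 -0.01 -0.01]
[ 651.03 -172.71  325.75] [-4.e-04  1.e-04 -1.e+00] [ 0.07  0.33 -2.  ] [ 0.02 -0.01 -0.  ]
7.7667 [ 651.15 -172.73  326.27] [-1.7998e+02 -2.0000e-02 -6.3270e+01] [-0.1 -0.5 -0.6 -0.   0.1  0.1] [-0.7   0.27 -2.42] 39.41226923652632
```

View pics/w9z.png

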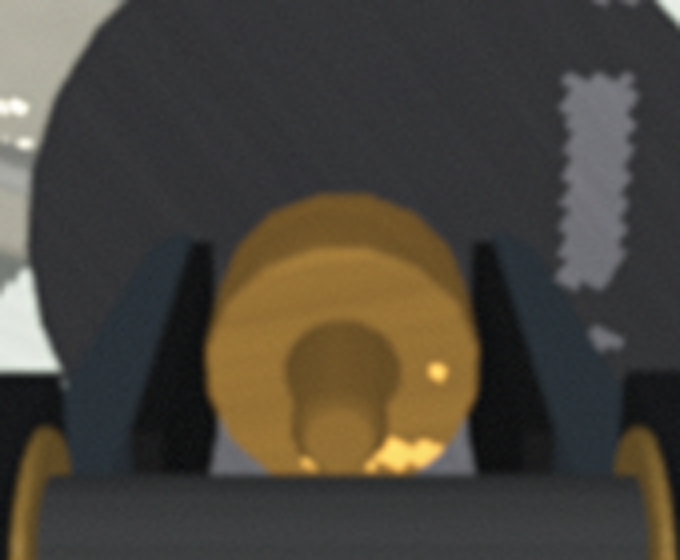

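View pics/w9s.png

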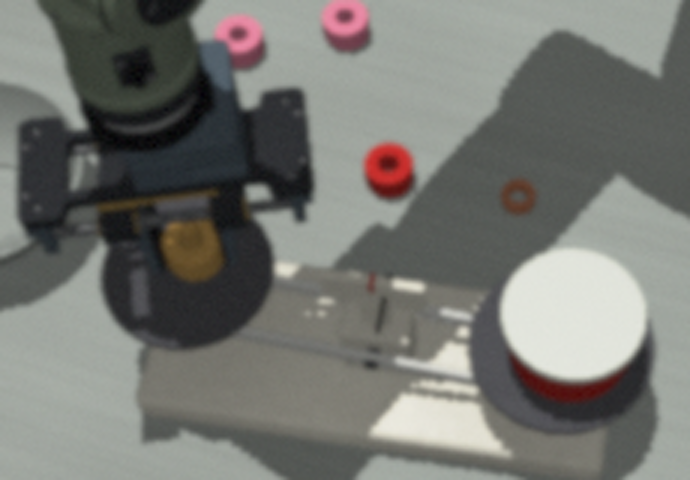

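Request:
jog_arm([
  [[0,0,-1],[0,0,0],0.3],
  [[0,0,-2],[0,0,0],0.3],
  [[0,0,-3],[0,0,0],0.3],
  [[0,0,-3.5],[0,0,0],0.3],
  [[0,0,-3.5],[0,0,0],0.3],
])

```text
time_s: 8.28
ee_pos: [651.2, -172.7, 323.0]
ee_rot: [-180.0, -0.0, -63.3]
force: [0.0, -0.7, -2.0]
gripper_width: 39.1
```

```bash
python3 chk.py w10
```

```text
[ 651.16 -172.72  323.03] [ 1.e-03 -2.e-04 -1.e+00] [ 0.   -0.7  -1.98] [-0.01  0.03  0.03]
[ 651.18 -172.73  323.13] [ 1.2e-03 -3.0e-04 -1.0e+00] [-0.5   0.61 -1.53] [ 0.04 -0.03 -0.03]
[ 651.22 -172.77  323.23] [ 1.3e-03 -4.0e-04 -1.0e+00] [ 0.32 -0.21 -1.78] [ 0.02  0.02 -0.01]
[ 651.23 -172.73  323.27] [ 1.4e-03 -4.0e-04 -1.0e+00] [-0.61 -0.25 -2.26] [-0.08  0.04  0.02]
8.4833 [ 651.24 -172.73  323.28] [-1.7994e+02 -6.0000e-02 -6.3270e+01] [-0.1 -0.1  0.  -0.   0.1  0. ] [ 0.34 -0.51 -1.73] 39.25922995534691
```

View pics/w10z.png

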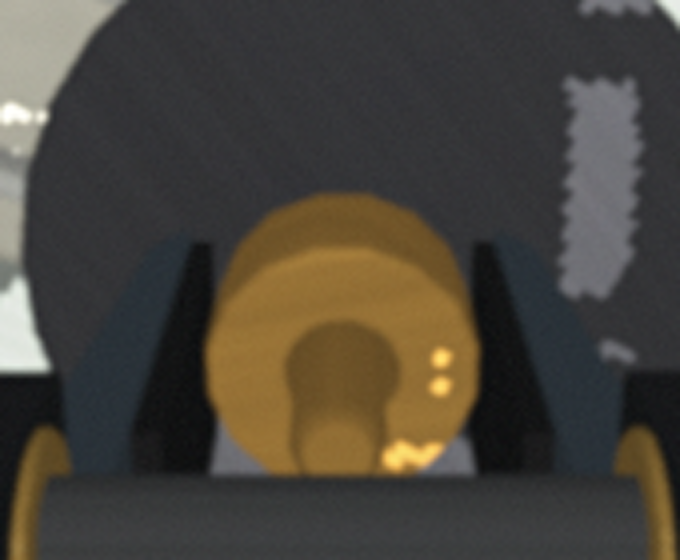

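Request:
jog_arm([
  [[0,0,-0.5],[0,0,0],0.3],
  [[0,0,-1],[0,0,0],0.3],
  [[0,0,-1.5],[0,0,0],0.3],
  [[0,0,-1.5],[0,0,0],0.3],
  [[0,0,-1.5],[0,0,0],0.3],
])

```text
time_s: 9.0
ee_pos: [651.3, -172.8, 322.0]
ee_rot: [-179.9, -0.1, -63.3]
force: [1.1, -0.7, -1.7]
gripper_width: 39.3
```

```bash
python3 chk.py w11
```

```text
[ 651.27 -172.75  322.03] [ 1.8e-03 -5.0e-04 -1.0e+00] [ 1.07 -0.7  -1.75] [0.07 0.05 0.01]
[ 651.27 -172.74  322.02] [ 1.8e-03 -5.0e-04 -1.0e+00] [ 0.23 -0.22 -0.69] [ 0.04  0.02 -0.01]
[ 651.27 -172.71  322.02] [ 1.9e-03 -4.0e-04 -1.0e+00] [-0.08  0.36 -0.62] [0.03 0.04 0.  ]
[ 651.26 -172.75  321.96] [ 1.8e-03 -4.0e-04 -1.0e+00] [ 0.47  0.36 -0.63] [0.05 0.05 0.03]
9.2 [ 651.27 -172.73  321.92] [-1.7992e+02 -7.0000e-02 -6.3270e+01] [-0.   0.1 -0.  -0.  -0.1  0. ] [-0.4   1.08 -1.34] 38.968011750856995
```

Request:
jog_arm([
  [[0,0,-0.2],[0,0,0],0.45],
  [[0,0,-0.2],[0,0,0],0.5],
  [[0,0,-0.2],[0,0,0],0.6],
  [[0,0,-0.2],[0,0,0],0.65],
  [[0,0,-0.2],[0,0,0],0.65],
])

```text
time_s: 9.72
ee_pos: [651.3, -172.7, 321.8]
ee_rot: [-179.9, -0.1, -63.3]
force: [-0.5, 0.9, -0.9]
gripper_width: 59.0
```

```bash
python3 chk.py w12
```

```text
[ 651.3  -172.73  321.75] [ 1.9e-03 -5.0e-04 -1.0e+00] [-0.49  0.87 -0.88] [-0.03 -0.03  0.02]
[ 651.28 -172.77  321.71] [ 1.8e-03 -5.0e-04 -1.0e+00] [ 0.49  0.63 -0.54] [-0.01  0.01 -0.01]
[ 651.28 -172.75  321.71] [ 1.8e-03 -4.0e-04 -1.0e+00] [-0.04 -0.49  0.6 ] [0.07 0.   0.01]
[ 651.27 -172.75  321.72] [ 1.8e-03 -4.0e-04 -1.0e+00] [-1.05  0.07  0.2 ] [-0.02  0.04  0.  ]
9.9167 [ 651.26 -172.75  321.72] [-1.7992e+02 -7.0000e-02 -6.3270e+01] [-0.1  0.   0.   0.1  0.  -0.1] [-1.07 -0.25  0.88] 59.285529577057964
```

View pics/w12z.png

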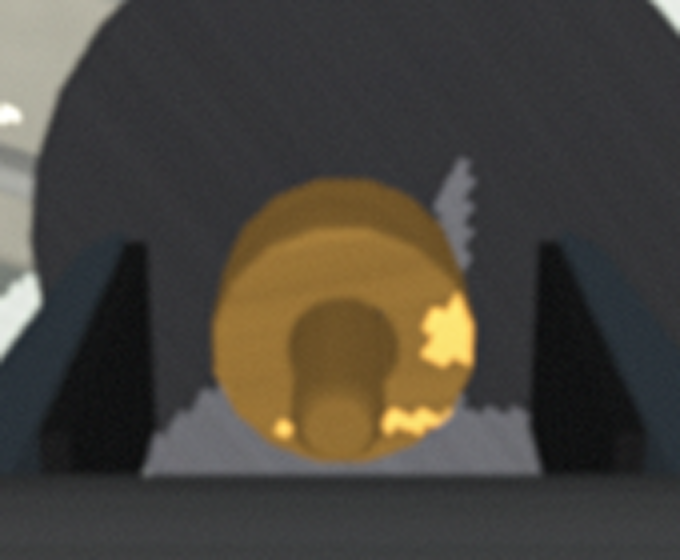

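View pics/w12s.png

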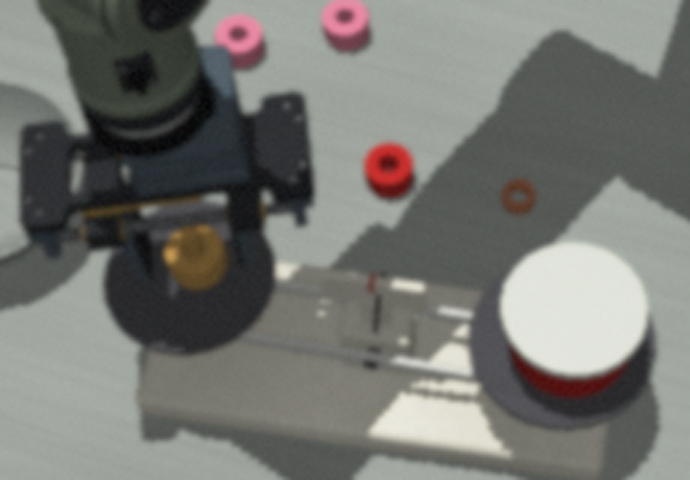

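Request:
jog_arm([
  [[0,0,10],[0,0,0],0.65],
  [[0,0,35],[0,0,0],0.65],
  [[0,0,70],[0,0,0],0.65],
  [[0,0,100],[0,0,0],0.65],
  [[-20,10,120],[0,0,0],0.65],
])

```text
time_s: 10.43
ee_pos: [633.1, -163.8, 445.3]
ee_rot: [-179.6, -0.4, -63.3]
force: [-0.6, -0.5, 0.5]
gripper_width: 58.8
```

Request:
jog_arm([
  [[-35,30,0],[0,0,0],0.65],
  [[-70,60,0],[0,0,0],0.65],
  [[-100,90,0],[0,0,0],0.65],
  [[-130,110,-5],[0,0,0],0.65],
  [[-150,120,-10],[0,0,0],0.65],
])

```text
time_s: 10.85
ee_pos: [480.1, -41.7, 436.5]
ee_rot: [-179.6, -0.3, -63.2]
force: [-0.6, 0.2, -0.5]
gripper_width: 59.0
```

Run:
```python
from wl import *
look("w13")
f=imaging.grab_frame("top");cv2.imwrite("pics/t13.png",cv2.resize(f["pixels"][110:220,200:380,::-1],None,fx=4,fy=4,interpolation=cv2.INTER_CUBIC))
f=imaging.grab_frame("scene");cv2.imwrite("pics/s13.png",cv2.resize(f["pixels"][190:320,150:360,::-1],None,fx=3.5,fy=3.5,interpolation=cv2.INTER_CUBIC))
```

```text
10.95 [479.61 -42.11 435.93] [-179.68   -0.31  -63.19] [-1.7  3.1 -5.8 -1.  -2.4 -0.7] [0.57 0.3  0.15] 59.121413837319665
```

View pics/w13.png

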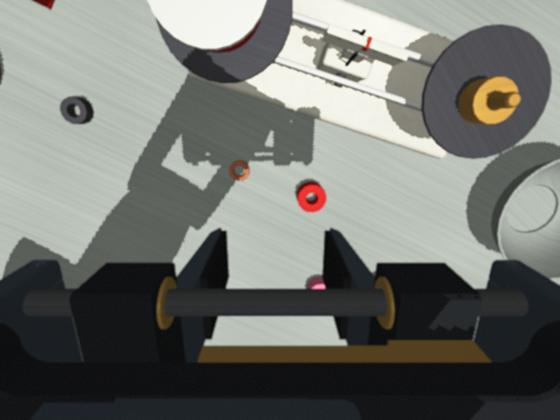

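View pics/t13.png

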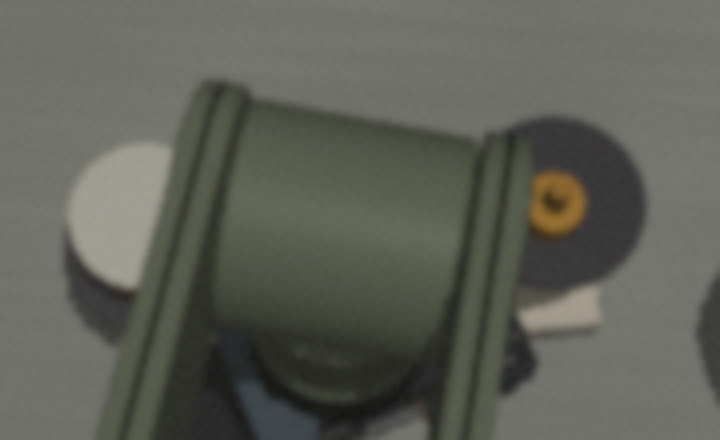

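View pics/s13.png

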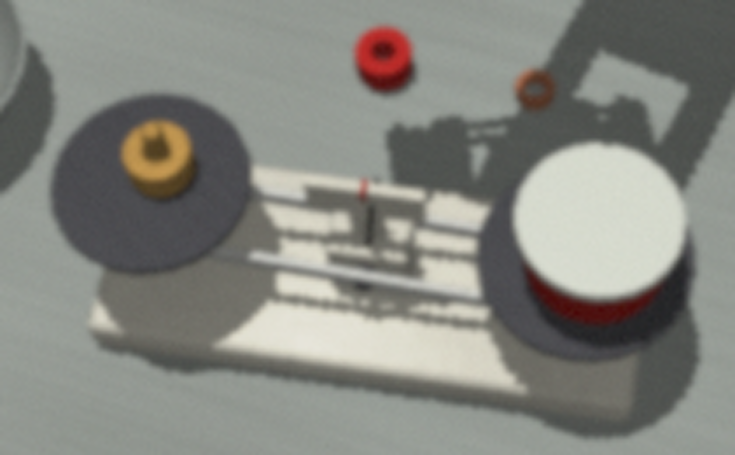

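```bash
cat > lev.py <<'E'
from h import *
a=cv2.cvtColor(cv2.imread("pics/scene0.png"),cv2.COLOR_BGR2GRAY)
f=imaging.grab_frame("scene");c=cam(f);b=cv2.cvtColor(f["pixels"],cv2.COLOR_RGB2GRAY)
def ecc(r):
    x0,y0,x1,y1=r
    W=np.eye(2,3,dtype=np.float32)
    cc,W=cv2.findTransformECC(a[y0:y1,x0:x1],b,np.array([[1,0,x0],[0,1,y0]],np.float32),cv2.MOTION_TRANSLATION,(3,300,1e-6))
    return cc,W[0,2]-x0,W[1,2]-y0
for n,r,X in (("tub lid",(294,230,350,276),[620,85,142]),("dish lower rim",(164,245,222,270),[665,-175,123]),("base",(176,283,300,308),None)):
    print(n,ecc(r))
    if X: print("  px per +1mm z",(w2p(c,np.array(X)+[0,0,5])-w2p(c,np.array(X)-[0,0,5]))/10)
E
python3 lev.py; python3 lev.py
```

```text
tub lid (0.9215384756827392, np.float32(-0.08596802), np.float32(-0.7832489))
  px per +1mm z [ 0.02914552 -0.22598497]
dish lower rim (0.991444397823521, np.float32(0.57832336), np.float32(1.5657196))
  px per +1mm z [-0.07923717 -0.22773033]
base (0.9970125892991598, np.float32(-0.101379395), np.float32(-0.051727295))
tub lid (0.9222169145425855, np.float32(-0.09170532), np.float32(-0.7779541))
  px per +1mm z [ 0.02914552 -0.22598497]
dish lower rim (0.9917162222470929, np.float32(0.58421326), np.float32(1.5753479))
  px per +1mm z [-0.07923717 -0.22773033]
base (0.9970357156636805, np.float32(-0.09893799), np.float32(-0.048950195))
```

```bash
cat > lid.py <<'E'
from h import *
def lid(im):
    g=cv2.cvtColor(im,cv2.COLOR_BGR2HSV)
    m=((g[...,2]>170)&(g[...,1]<40)).astype(np.uint8);m[:225]=0;m[282:]=0;m[:,:292]=0;m[:,352:]=0
    n,l,st,ce=cv2.connectedComponentsWithStats(m);i=1+np.argmax(st[1:,4]);return st[i],ce[i]
def dark(im):
    g=cv2.cvtColor(im,cv2.COLOR_BGR2GRAY).astype(float)
    # dish lower rim and left rim: sub-pixel edge profiles
    return [ (lambda p: np.abs(np.diff(p))[None] @ (np.arange(len(p)-1)+.5)/np.abs(np.diff(p)).sum())(g[255:275,u])[0]+255 for u in range(180,205,4)]
a=cv2.imread("pics/scene0.png");b=imaging.grab_frame("scene")["pixels"][:,:,::-1].copy()
print(lid(a),lid(b))
import numpy as np
print(np.array(dark(a)).round(2),np.array(dark(b)).round(2))
E
python3 lid.py
python3 - <<'E'
from wl import *
s,f,c=look("w14")
for drop in (0,3,6,10.5,18): print(drop, w2p(c,[652.4,-172.8,169-drop]), w2p(c,[652.4,-172.8,147-drop]))
im=f["pixels"][:,:,::-1]
cv2.imwrite("pics/w14z.png",cv2.resize(im[60:140,450:560],None,fx=6,fy=6,interpolation=cv2.INTER_CUBIC))
E
```

```text
(array([ 297,  233,   48,   43, 1630], dtype=int32), array([320.79202454, 253.83312883])) (array([ 297,  231,   49,   44, 1645], dtype=int32), array([321.04984802, 252.4674772 ]))
[264.17 265.32 265.5  265.72 265.39 264.9  263.76] [265.11 266.22 267.15 267.21 265.97 264.86 264.61]
11.25 [484.27 -44.42 435.47] [-179.57   -0.41  -63.37] [-0.   0.1  0.5  0.1  0.   0. ] [0.4  0.26 0.01] 59.34895937375552
0 [513.83721278 103.77690167] [494.09936116 104.6865237 ]
3 [510.94118811 103.91036543] [491.65515601 104.79916529]
6 [508.11382513 104.0406649 ] [489.26426558 104.90934985]
10.5 [503.99627312 104.23042294] [485.77414059 105.07019282]
18 [497.44436416 104.53236871] [480.20042142 105.32705855]
```

View pics/w14z.png

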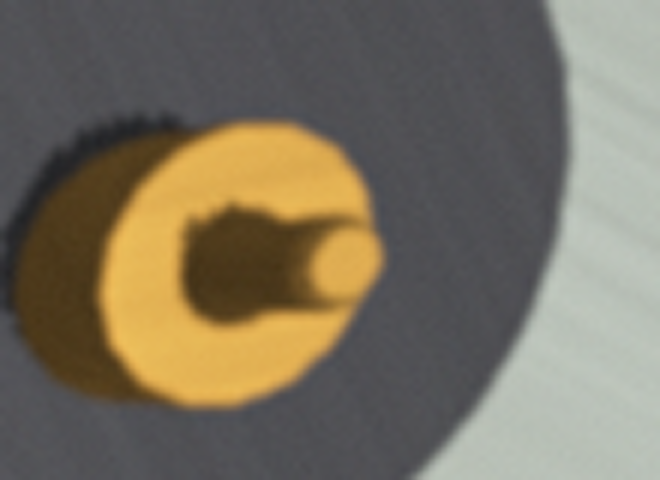

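Request:
jog_arm([
  [[-5,15,-30],[0,0,0],0.55],
  [[-10,30,-65],[0,0,0],0.55],
  [[-15,45,-100],[0,0,0],0.55],
  [[-16,49,-125],[0,0,0],0.55],
  [[-16,49,-135],[0.0015,0.007,0],0.55],
])

```text
time_s: 11.72
ee_pos: [467.2, 5.1, 296.8]
ee_rot: [179.7, 0.1, -63.3]
force: [-0.9, 0.1, 0.5]
gripper_width: 50.3
```

Request:
jog_arm([
  [[0,0,0],[0,0,0],0.55],
  [[0,0,0],[0,0,0],0.55],
  [[0,0,0],[0,0,0],0.55],
  [[0,0,0],[0,0,0],0.55],
  [[0,0,0],[0,0,0],0.55],
])

```text
time_s: 12.13
ee_pos: [467.8, 4.8, 298.1]
ee_rot: [179.9, -0.0, -63.3]
force: [0.5, 0.2, 0.3]
gripper_width: 50.2
```

```bash
python3 lid.py; python3 lev.py|grep dish;python3 -c "
from wl import *
s,f,c=look('w15',{'cu':[468.5,5.4,6]})
g=imaging.grab_frame('scene')['pixels'];cv2.imwrite('pics/s15.png',cv2.resize(g[190:320,150:360,::-1],None,fx=3.5,fy=3.5))"
```

```text
(array([ 297,  233,   48,   43, 1630], dtype=int32), array([320.79202454, 253.83312883])) (array([ 297,  231,   49,   44, 1646], dtype=int32), array([320.96233293, 252.38578372]))
[264.17 265.32 265.5  265.72 265.39 264.9  263.76] [263.81 266.82 266.55 266.45 265.81 266.13 264.32]
dish lower rim (0.9914794599337354, np.float32(0.5680084), np.float32(1.5484009))
12.2333 [467.41   4.91 297.7 ] [ 1.7981e+02  1.0000e-02 -6.3340e+01] [ 0.1  0.1  0.5  0.1 -0.1  0. ] [-1.04 -0.18 -0.01] 49.95112926846138
cu [274.6 203.5]
```

View pics/w15.png

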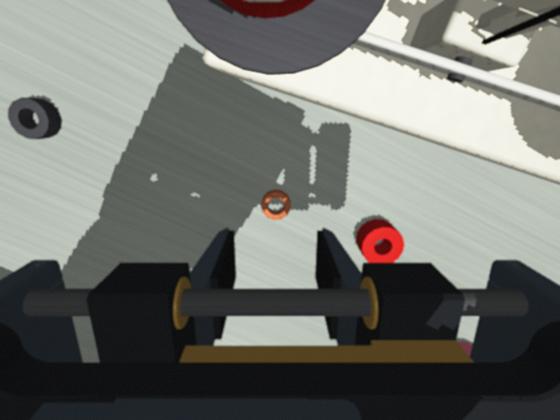

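View pics/s15.png

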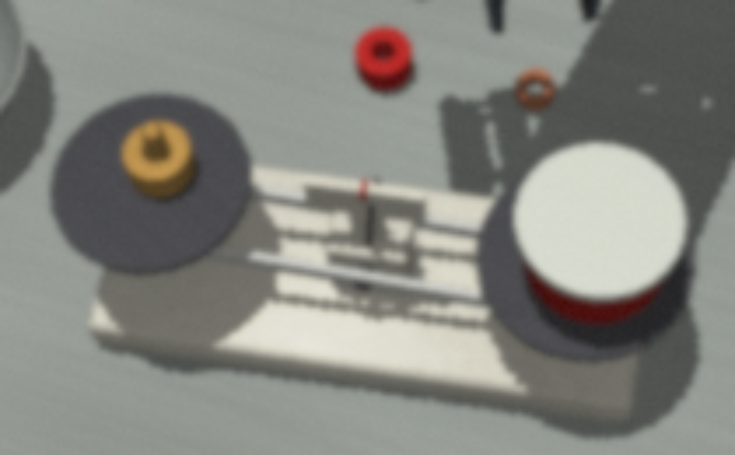

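Request:
jog_arm([
  [[5,-10,40],[0,0,0],0.55],
  [[20,-25,80],[0,0,0],0.55],
  [[45,-50,115],[0,0,0],0.55],
  [[70,-75,122],[0,0,0],0.55],
  [[80,-88,122],[0,0,0],0.55],
])

```text
time_s: 12.75
ee_pos: [549.7, -85.0, 423.9]
ee_rot: [-179.8, -0.4, -63.4]
force: [1.1, 0.2, -0.8]
gripper_width: 50.5
```

```bash
python3 -c "
from wl import *
s,f,c=look('w16',{'needle0':[642,-45,30],'needletip':[642,-45,140]})
s,f,c=look('w16',{'needle0':[642,-45,30],'needletip':[642,-45,140]})
"
```

```text
12.85 [548.98 -85.22 420.22] [ 1.7991e+02 -1.3000e-01 -6.3480e+01] [ 2.  -1.1  5.3  1.7  1.5  1.1] [-0.86  0.26 -0.56] 50.16208416076888
needle0 [278.5  96.7]
needletip [280.4  90.1]
13.0 [546.61 -82.67 418.7 ] [ 1.7969e+02  1.2000e-01 -6.3330e+01] [ 0.5 -0.5  0.8  0.1 -0.1 -0.1] [0.13 0.17 0.59] 50.047428754307575
needle0 [283.1  94.3]
needletip [286.4  87.2]
```

View pics/w16.png

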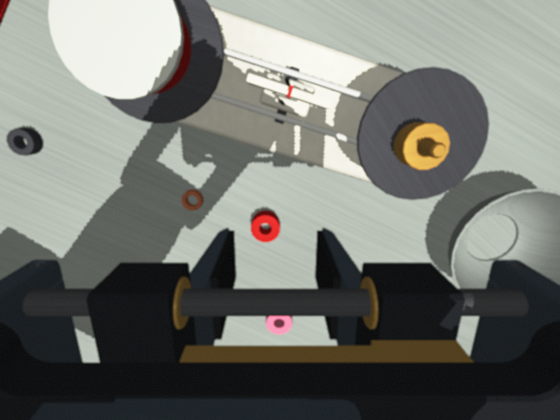

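```bash
python3 -c "
import cv2,numpy as np
im=np.load('w16.npz')['im'][:,:,::-1]
cv2.imwrite('pics/w16z.png',cv2.resize(im[40:140,240:340],None,fx=6,fy=6,interpolation=cv2.INTER_CUBIC))
im=np.load('w3.npz')['im'][:,:,::-1]
cv2.imwrite('pics/w3n.png',cv2.resize(im[40:140,100:230],None,fx=6,fy=6,interpolation=cv2.INTER_CUBIC))
"
```

```text
(no output)
```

View pics/w16z.png

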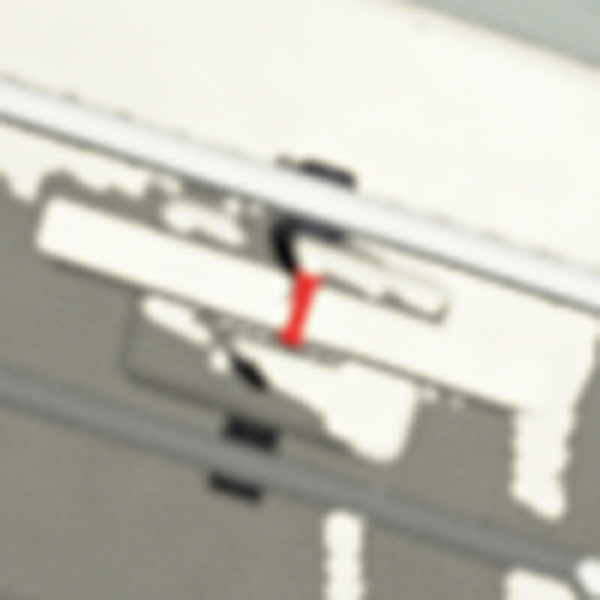

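View pics/w3n.png

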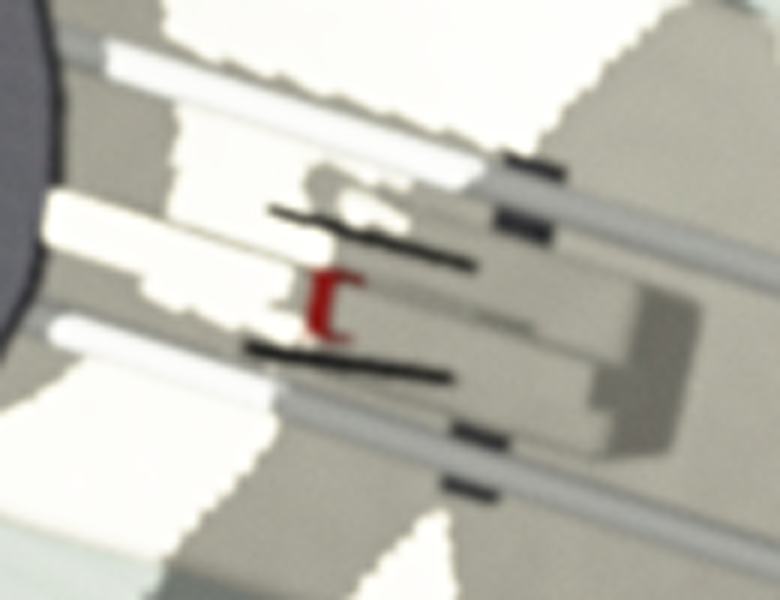

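```bash
cat > ell.py <<'E'
from h import *
def pts(im,c0,thr=None):
    g=cv2.GaussianBlur(cv2.cvtColor(im,cv2.COLOR_BGR2GRAY).astype(np.float32),(0,0),0.7)
    P=[]
    for a in np.radians(np.arange(0,360,3)):
        r=np.arange(14,38,0.1)
        x=(c0[0]+r*np.cos(a)).astype(np.float32);y=(c0[1]+r*.9*np.sin(a)).astype(np.float32)
        p=cv2.remap(g,x[None],y[None],cv2.INTER_LINEAR)[0]
        d=np.gradient(p);
        k=np.argmax(d*(r>22))
        if d[k]>0.8: P.append((np.degrees(a),r[k],x[k],y[k],d[k]))
    return np.array(P)
def meas(im,c0):
    P=pts(im,c0);Q=P[:,2:4].astype(np.float32)
    for _ in range(3):
        e=cv2.fitEllipseAMS(Q)
        (cx,cy),(A,B),t=e
        th=np.radians(t);d=Q-[cx,cy];xx=d@[np.cos(th),np.sin(th)];yy=d@[-np.sin(th),np.cos(th)]
        q=np.hypot(xx/(A/2),yy/(B/2));Q=Q[np.abs(q-1)<0.025]
    return e,len(Q)
if __name__=="__main__":
    a=cv2.imread("pics/scene0.png")
    print("start",meas(a,(192,241)))
    for i in range(3):
        b=imaging.grab_frame("scene")["pixels"][:,:,::-1].copy();print("now",meas(b,(192,243)))
    cv2.imwrite("scene_now.png",b)
    c=cam(imaging.grab_frame("scene"))
    C=np.array([661,-175.5])
    for z in (123,120,116.5,112.5,105):
        Q=np.array([w2p(c,[C[0]+60*np.cos(t),C[1]+60*np.sin(t),z]) for t in np.linspace(0,6.28,60)],np.float32);print(z,cv2.fitEllipseAMS(Q))
E
python3 ell.py
```

```text
start (((193.1242218017578, 240.86415100097656), (51.73162078857422, 59.981441497802734), 261.6193542480469), 60)
now (((193.22039794921875, 242.5601043701172), (51.35690689086914, 58.50698471069336), 253.75807189941406), 74)
now (((193.23963928222656, 242.5789337158203), (51.2796516418457, 58.70943832397461), 255.13331604003906), 73)
now (((193.19039916992188, 242.54237365722656), (51.22626876831055, 58.579002380371094), 253.6749725341797), 72)
123 ((191.67254638671875, 239.73841857910156), (50.594852447509766, 59.27366256713867), 71.0563735961914)
120 ((191.90826416015625, 240.41944885253906), (50.50973129272461, 59.12569046020508), 71.00248718261719)
116.5 ((192.18185424804688, 241.2098388671875), (50.41069030761719, 58.95399856567383), 70.93936157226562)
112.5 ((192.49256896972656, 242.10743713378906), (50.2978401184082, 58.759033203125), 70.86682891845703)
105 ((193.06956481933594, 243.77467346191406), (50.08723831176758, 58.39698791503906), 70.72993469238281)
```

Run:
```python
from h import *
d=np.load("w15.npz");s=dict(ee_pos=d["pos"],ee_rot=d["rot"]);f=imaging.grab_frame("wrist");c=cam(f,s)
im=d["im"];h=cv2.cvtColor(im,cv2.COLOR_RGB2HSV);m=np.zeros(h.shape[:2],bool);sl=np.s_[180:228,250:303]
m[sl]=((h[...,0]<18)&(h[...,1]>80))[sl];ys,xs=np.nonzero(m)
cc=cv2.convexHull(np.stack([xs,ys],1).astype(np.int32));M=cv2.moments(cc);u,v=M["m10"]/M["m00"],M["m01"]/M["m00"]
print(u,v,xs.min(),xs.max(),ys.min(),ys.max(),p2w(c,u,v,6))
print(telemetry.state()["ee_pos"],telemetry.state()["ee_rot"])
```

```text
275.4875807252856 204.36313959264777 261 290 190 219 [468.0882033    4.20705698   6.        ]
[546.84669022 -82.42731036 419.28898674] [ 1.79754400e+02  4.82706947e-02 -6.32769795e+01]
```

Request:
jog_arm([
  [[-20,22,0],[0,0,0],0.55],
  [[-45,50,-15],[0,0,0],0.55],
  [[-65,75,-50],[0,0,0],0.55],
  [[-75,85,-85],[0,0,0],0.55],
  [[-78,87,-115],[0,0,0],0.55],
])

```text
time_s: 13.72
ee_pos: [466.0, 6.5, 303.2]
ee_rot: [179.7, 0.1, -63.1]
force: [0.7, -0.1, -0.3]
gripper_width: 50.0
```

Request:
jog_arm([
  [[0,0,-30],[0,0,0],0.55],
  [[0,0,-60],[0,0,0],0.55],
  [[0,0,-80],[0,0,0],0.55],
  [[0,0,-90],[0,0,0],0.55],
  [[0,0,-92],[0,0,0],0.55],
])

```text
time_s: 14.13
ee_pos: [465.1, 6.8, 209.4]
ee_rot: [179.5, 0.2, -63.1]
force: [-0.1, -0.4, -0.1]
gripper_width: 50.3
```

```bash
python3 chk.py w17
```

```text
[465.1    6.81 209.35] [-9.6e-03 -5.0e-04 -1.0e+00] [-0.14 -0.42 -0.09] [ 0.02 -0.01  0.02]
[465.59   6.76 210.19] [-7.8e-03 -4.0e-04 -1.0e+00] [-0.06 -1.03 -0.25] [ 0.02 -0.   -0.05]
[466.03   6.71 211.12] [-5.7e-03 -4.0e-04 -1.0e+00] [-0.19  0.24  0.47] [-0.    0.02 -0.04]
[466.35   6.66 211.76] [-4.1e-03 -5.0e-04 -1.0e+00] [ 0.86 -0.53 -0.05] [-0.01 -0.02 -0.07]
14.3333 [466.47   6.6  212.1 ] [ 1.7983e+02  6.0000e-02 -6.3130e+01] [-0.1 -0.5 -0.3  0.1 -0.1 -0. ] [ 1.13 -0.77 -0.21] 50.1169441151973
```

View pics/w17z.png

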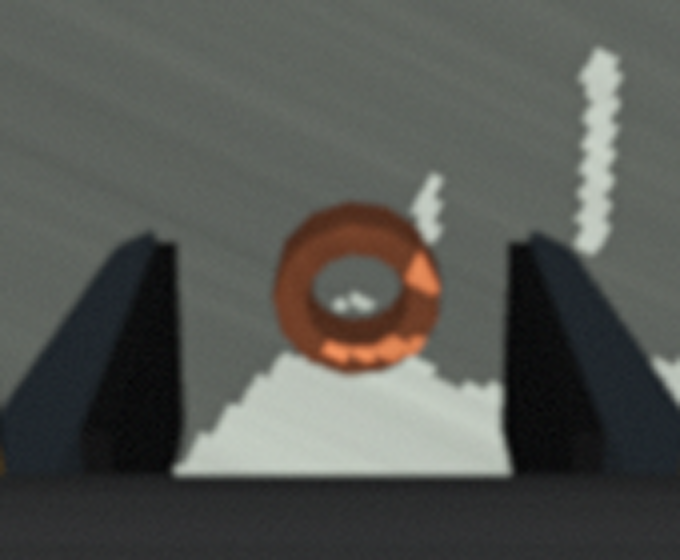

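Run:
```python
from h import *
d=np.load("w17.npz");s=dict(ee_pos=d["pos"],ee_rot=d["rot"]);f=imaging.grab_frame("wrist");c=cam(f,s)
print(p2w(c,279.5,244.3,12), p2w(c,190+357/4,170+288/4,6));s=telemetry.state();print(s["ee_pos"],s["ee_rot"])
R=Rot.from_euler("xyz",s["ee_rot"],degrees=True).as_matrix();print(R[:,2])
```

```text
[468.9764215    4.29329793  12.        ] [467.99323412   3.88424699   6.        ]
[466.34014875   6.53906449 212.17066562] [ 1.79837453e+02  5.01854713e-02 -6.31396766e+01]
[-2.92664521e-03 -5.00397706e-04 -9.99995592e-01]
```

Request:
jog_arm([
  [[2.4,-2.3,-2],[0,-0.003,0],0.55],
  [[2.4,-2.3,-8],[0,-0.003,0],0.55],
  [[2.4,-2.3,-13],[0,-0.003,0],0.55],
  [[2.4,-2.3,-16],[0,-0.003,0],0.55],
  [[2.4,-2.3,-17.5],[0,-0.003,0],0.55],
])

```text
time_s: 14.9
ee_pos: [468.4, 4.2, 193.8]
ee_rot: [179.9, 0.0, -63.1]
force: [0.5, -0.6, -0.0]
gripper_width: 50.0
```

Request:
jog_arm([
  [[0,0,0],[0,0,0],0.45],
  [[0,0,0],[0,0,0],0.35],
  [[0,0,0],[0,0,0],0.25],
  [[0,0,0],[0,0,0],0.2],
  [[0,0,0],[0,0,0],0.2],
], squeeze=10)

```text
time_s: 15.32
ee_pos: [468.4, 4.2, 194.0]
ee_rot: [179.9, 0.0, -63.1]
force: [0.4, 0.3, -0.5]
gripper_width: 27.4
```

```bash
python3 chk.py w18
```

```text
[468.44   4.22 193.96] [-1.4e-03 -5.0e-04 -1.0e+00] [ 0.36  0.26 -0.53] [ 0.03  0.03 -0.02]
[468.43   4.2  193.93] [-1.4e-03 -4.0e-04 -1.0e+00] [-0.56 -0.44 -0.7 ] [-0.02  0.02  0.02]
[468.43   4.22 193.94] [-1.4e-03 -5.0e-04 -1.0e+00] [-0.03 -0.43 -0.7 ] [ 0.02 -0.02  0.03]
[468.46   4.21 193.94] [-1.3e-03 -5.0e-04 -1.0e+00] [-0.79  1.52 -0.88] [-0.04 -0.03  0.  ]
15.5167 [468.45   4.19 193.92] [ 1.7992e+02  1.0000e-02 -6.3140e+01] [ 0.   0.   0.  -0.   0.1  0.1] [ 0.25  0.34 -0.34] 27.184287782790253
```

View pics/w18z.png

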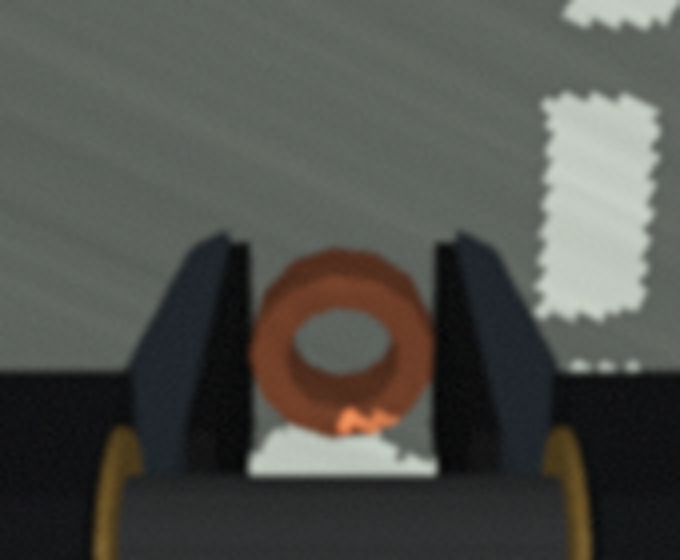

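Request:
jog_arm([
  [[0,0,30],[0,0,0],0.2],
  [[0,0,70],[0,0,0],0.2],
  [[0,-5,110],[0,0,0],0.2],
  [[10,-25,150],[0,0,0],0.2],
  [[25,-50,185],[0,0,0],0.2],
])

```text
time_s: 16.03
ee_pos: [490.0, -41.1, 375.4]
ee_rot: [180.0, 0.0, -63.0]
force: [0.9, 0.8, -1.0]
gripper_width: 27.6
```

Request:
jog_arm([
  [[25,-30,5],[0,0,0],0.2],
  [[55,-60,8],[0,0,0],0.2],
  [[80,-90,8],[0,0,0],0.2],
  [[100,-115,8],[0,0,0],0.2],
  [[110,-125,8],[0,0,0],0.2],
])

```text
time_s: 16.45
ee_pos: [601.8, -169.4, 382.9]
ee_rot: [-180.0, -0.1, -63.2]
force: [-0.6, 0.2, -0.5]
gripper_width: 27.9
```

```bash
python3 chk.py w19
```

```text
[ 601.8  -169.38  382.9 ] [ 0.001  -0.0018 -1.    ] [-0.61  0.21 -0.55] [-0.05  0.01 -0.02]
[ 602.59 -169.83  382.51] [ 0.0018 -0.0023 -1.    ] [ 2.38 -1.03 -1.07] [-0.09 -0.17  0.01]
[ 601.18 -168.1   382.41] [-5.e-04 -4.e-04 -1.e+00] [-0.46  0.02 -0.18] [0.02 0.02 0.02]
[ 600.17 -166.84  382.51] [-1.9e-03  6.0e-04 -1.0e+00] [ 0.   -0.92 -1.02] [ 0.08 -0.03 -0.02]
16.7 [ 599.34 -165.46  383.08] [ 1.7992e+02  8.0000e-02 -6.3000e+01] [ 0.7 -0.8  0.4  0.  -0.2  0. ] [ 0.11 -0.08 -0.83] 27.796945632087247
```

View pics/w19.png

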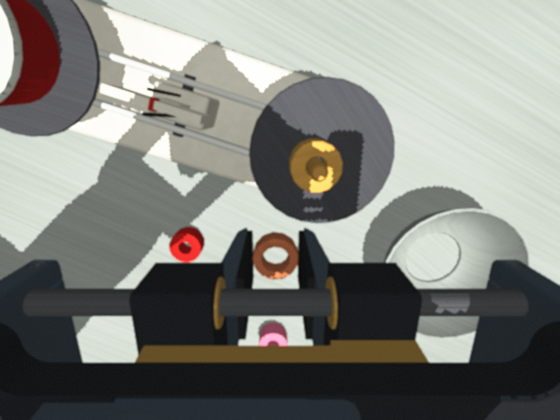

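Run:
```python
from wl import *
s,f,c=look("w20");im=f["pixels"][:,:,::-1]
a=cv2.resize(im[130:200,280:360],None,fx=5,fy=5,interpolation=cv2.INTER_CUBIC)
b=cv2.resize(im[220:290,240:312],None,fx=5,fy=5,interpolation=cv2.INTER_CUBIC)
cv2.imwrite("pics/w20z.png",np.hstack([a,b]))
R=Rot.from_euler("xyz",s["ee_rot"],degrees=True).as_matrix();print(R[:,2],w2p(c,[652.4,-172.8,162]))
```

```text
16.8 [ 599.27 -165.09  383.57] [ 1.7996e+02  4.0000e-02 -6.2960e+01] [ 0.2 -0.2 -0.3 -0.  -0.1 -0.2] [ 0.04 -0.1  -0.33] 27.611668510352207
[-9.07821792e-04  2.27508879e-04 -9.99999562e-01] [319.96727275 174.37882304]
```

View pics/w20z.png

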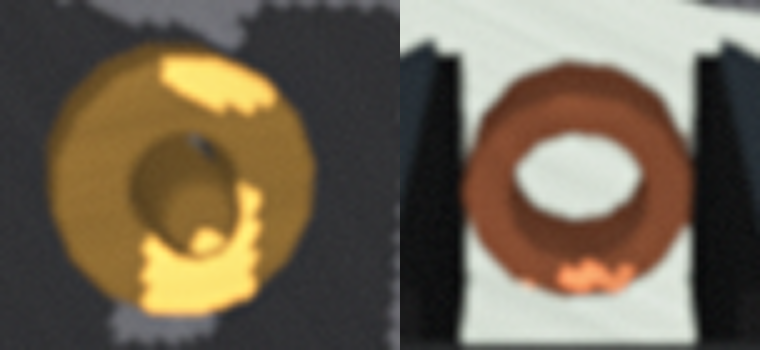

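Run:
```python
from h import *
d=np.load("w20.npz");s=dict(ee_pos=d["pos"],ee_rot=d["rot"]);f=imaging.grab_frame("wrist");c=cam(f,s)
P=p2w(c,319.8,173,160);G=p2w(c,275.8,258.2,s["ee_pos"][2]-182);print(P,G,G-s["ee_pos"],P-G,telemetry.state()["ee_pos"])
R=Rot.from_euler("xyz",s["ee_rot"],degrees=True).as_matrix();u=-R[:,1]
z=s["ee_pos"][2]
for n,v,r,h in(("bore far",220+132/5,8,182),("top near",220+295/5,-14,182),("bot far",220+62/5,14,194),("botbore near",220+218/5,-8,194)): print(n,p2w(c,275.8,v,z-h)-r*u)
```

```text
[ 652.96713678 -172.67525895  160.        ] [ 600.3873036  -165.40985181  201.56662112] [   1.1129194    -0.31956444 -182.        ] [ 52.57983318  -7.26540714 -41.56662112] [ 599.43370906 -165.17253393  383.80576207]
bore far [ 600.13975552 -165.53533979  201.57226257]
top near [ 600.29121965 -165.4604443   201.5567486 ]
bot far [ 598.36078904 -166.4814532   189.57649365]
botbore near [ 598.60595835 -166.35872257  189.56097968]
```

Run:
```python
from wl import *
d=np.load("w18.npz");s=dict(ee_pos=d["pos"],ee_rot=d["rot"]);f=imaging.grab_frame("wrist");c=cam(f,s)
cv2.imwrite("pics/w18y.png",cv2.resize(d["im"][220:290,240:312,::-1],None,fx=5,fy=5,interpolation=cv2.INTER_CUBIC))
R=Rot.from_euler("xyz",s["ee_rot"],degrees=True).as_matrix();u=-R[:,1];z=s["ee_pos"][2];
for n,v,r,h in(("bore far",170+308/4,8,182),("top near",170+437/4,-14,182),("bot far",170+247/4,14,194),("botbore near",170+376/4,-8,194)): print(n,p2w(c,275.6,v,z-h)-r*u-s["ee_pos"])
```

```text
bore far [   0.38070489   -0.64667365 -181.98837811]
top near [   0.71375931   -0.4756887  -182.02033831]
bot far [  -0.67279222   -1.21638559 -193.97966169]
botbore near [  -1.08341328   -1.42187748 -194.01162189]
```

View pics/w18y.png

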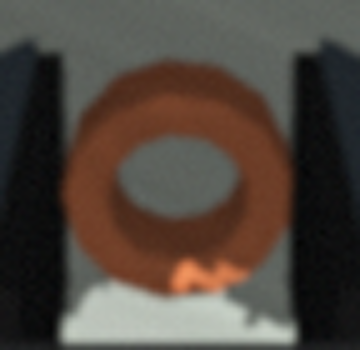

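Request:
jog_arm([
  [[15,-2,0],[0,0,0],0.2],
  [[33,-5,0],[0,0,0],0.2],
  [[46,-6.5,-4],[0,0,0],0.2],
  [[51,-7,-10],[0,0,0],0.2],
  [[52.2,-7.1,-14],[0,0,0],0.2],
])

```text
time_s: 17.37
ee_pos: [652.1, -172.0, 368.9]
ee_rot: [180.0, 0.0, -62.9]
force: [0.0, 0.2, -0.3]
gripper_width: 27.5
```

Request:
jog_arm([
  [[0,0,0],[0,0,0],0.2],
  [[0,0,0],[0,0,0],0.2],
  [[0,0,0],[0,0,0],0.2],
  [[0,0,0],[0,0,0],0.2],
  [[0,0,0],[0,0,0],0.2],
])

```text
time_s: 17.78
ee_pos: [651.7, -172.0, 369.5]
ee_rot: [180.0, 0.0, -62.9]
force: [0.0, -0.4, 0.1]
gripper_width: 27.7
```

```bash
python3 chk.py w21
```

```text
[ 651.75 -172.03  369.45] [-3.e-04 -1.e-04 -1.e+00] [ 0.03 -0.42  0.08] [-0.04  0.03  0.02]
[ 651.83 -172.02  369.4 ] [-3.e-04 -1.e-04 -1.e+00] [ 0.19 -0.6  -1.26] [-0.02  0.02  0.02]
[ 651.87 -172.02  369.33] [-4.e-04 -1.e-04 -1.e+00] [-0.02 -0.39 -0.49] [-0.02  0.02 -0.  ]
[ 651.93 -172.04  369.24] [-4.e-04 -1.e-04 -1.e+00] [ 0.2   0.39 -0.22] [-0.02 -0.04  0.02]
17.9833 [ 651.97 -172.04  369.16] [ 1.7997e+02  1.0000e-02 -6.2930e+01] [ 0.2  0.3  0.  -0.  -0.   0.1] [ 0.39 -0.23 -0.13] 27.814529770733937
```

View pics/w21z.png

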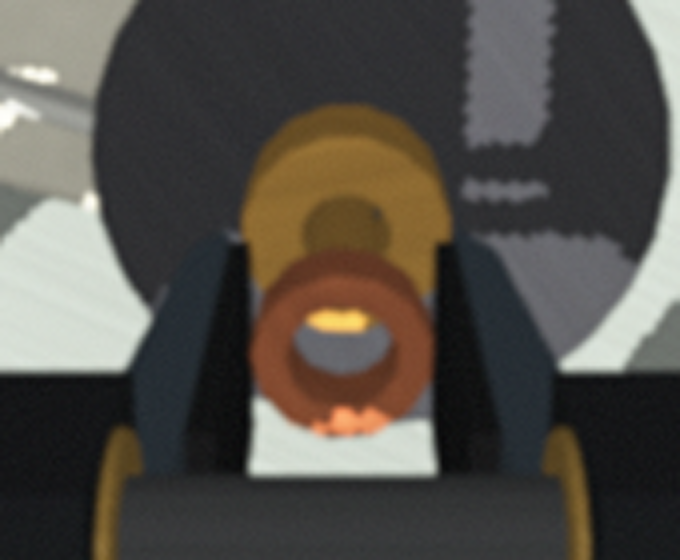

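Request:
jog_arm([
  [[-0.1,-0.4,-3],[0,0,0],0.2],
  [[-0.2,-0.6,-6],[0,0,0],0.2],
  [[-0.2,-0.6,-9],[0,0,0],0.2],
  [[-0.2,-0.6,-10],[0,0,0],0.2],
  [[-0.2,-0.6,-10],[0,0,0],0.2],
])

```text
time_s: 18.5
ee_pos: [651.8, -172.7, 358.3]
ee_rot: [179.9, 0.1, -62.9]
force: [-0.6, 0.3, -1.0]
gripper_width: 27.5
```

```bash
python3 chk.py w22
```

```text
[ 651.76 -172.67  358.3 ] [-1.9e-03  4.0e-04 -1.0e+00] [-0.58  0.33 -1.  ] [-0.02 -0.04 -0.05]
[ 651.83 -172.67  358.6 ] [-1.4e-03  2.0e-04 -1.0e+00] [ 0.82 -0.47 -0.03] [0.02 0.03 0.02]
[ 651.87 -172.65  358.86] [-1.e-03  1.e-04 -1.e+00] [-0.15 -0.04 -0.43] [-0.03  0.06  0.01]
[ 651.89 -172.61  359.06] [-6.e-04  0.e+00 -1.e+00] [ 0.65 -0.73 -0.32] [ 0.01 -0.05  0.03]
18.7 [ 651.9  -172.66  359.14] [ 1.7998e+02  1.0000e-02 -6.2930e+01] [-0.1 -0.   0.1 -0.1 -0.   0. ] [ 0.39  0.42 -0.04] 28.012287429706635
```

View pics/w22z.png

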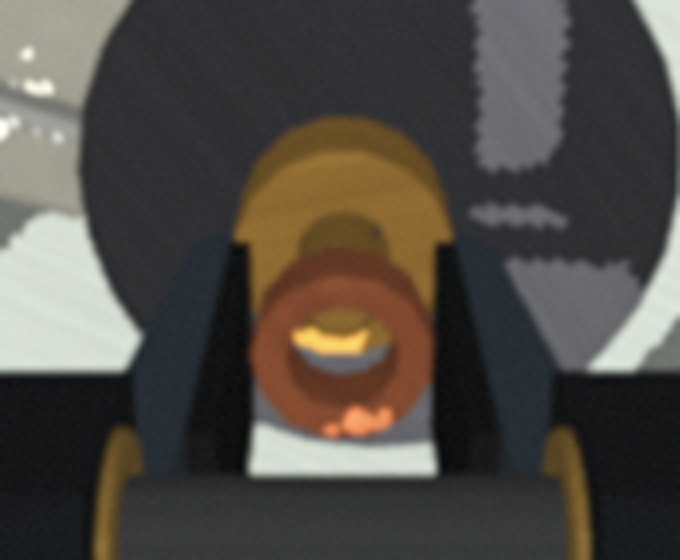

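Run:
```python
from h import *
d=np.load("w22.npz");s=dict(ee_pos=d["pos"],ee_rot=d["rot"]);f=imaging.grab_frame("wrist");c=cam(f,s)
for z in (164,162,160,158,105+46): print(z,(w2p(c,[652.7,-172.8,z])-[190,170])*4)
for h in(182,194): print(h,(w2p(c,[652.85,-173.1,359.14-h])-[190,170])*4)
```

```text
164 [340.60030408 316.26078094]
162 [340.58516008 310.89712897]
160 [340.5703102  305.63764553]
158 [340.55574594 300.47932519]
151 [340.50690528 283.18109658]
182 [342.9475961  354.34085869]
194 [342.71505081 319.38051026]
```

Request:
jog_arm([
  [[0.6,0.3,-1.5],[0,0,0],0.2],
  [[0.6,0.3,-3],[0,0,0],0.2],
  [[0.6,0.3,-4.5],[0,0,0],0.2],
  [[0.6,0.3,-6],[0,0,0],0.2],
  [[0.6,0.3,-7],[0,0,0],0.2],
])

```text
time_s: 19.27
ee_pos: [652.4, -172.3, 351.8]
ee_rot: [180.0, 0.0, -62.9]
force: [-0.4, -0.7, -0.5]
gripper_width: 27.6
```

```bash
python3 chk.py w23
```

```text
[ 652.41 -172.34  351.82] [-9.e-04  1.e-04 -1.e+00] [-0.41 -0.69 -0.51] [ 0.02 -0.    0.02]
[ 652.4  -172.3   351.66] [-1.2e-03  2.0e-04 -1.0e+00] [ 0.35 -0.14 -1.16] [0.03 0.03 0.01]
[ 652.41 -172.34  351.81] [-1.1e-03  2.0e-04 -1.0e+00] [ 0.28 -0.77 -0.22] [-0.02  0.   -0.05]
[ 652.43 -172.37  352.  ] [-7.e-04  0.e+00 -1.e+00] [-0.64  0.42 -1.  ] [-0.   -0.04  0.02]
19.4667 [ 652.48 -172.33  352.12] [ 1.7997e+02  1.0000e-02 -6.2930e+01] [-0.1 -0.1 -0.2  0.1  0.  -0. ] [-1.25  0.39 -1.19] 27.465498611186234
```

View pics/w23z.png

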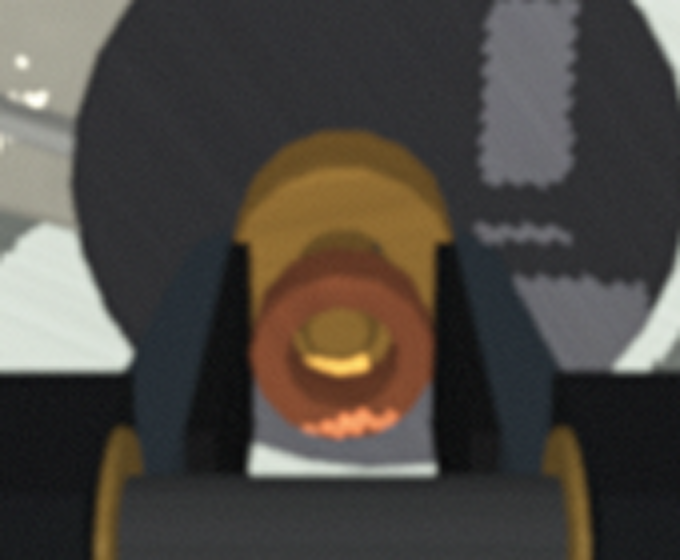

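View pics/w23s.png

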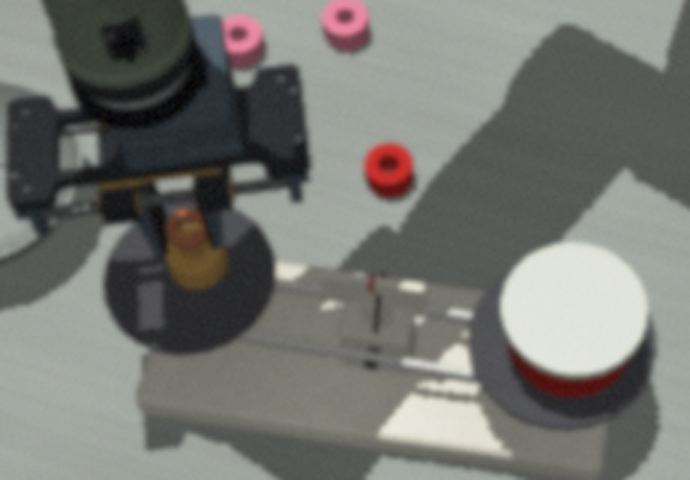

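Request:
jog_arm([
  [[0,0,-1.5],[0,0,0],0.2],
  [[0,0,-3],[0,0,0],0.2],
  [[0,0,-4.5],[0,0,0],0.2],
  [[0,0,-5.5],[0,0,0],0.2],
  [[0,0,-6],[0,0,0],0.2],
])

```text
time_s: 19.98
ee_pos: [652.5, -172.3, 345.9]
ee_rot: [180.0, 0.0, -62.9]
force: [0.5, 0.8, -1.0]
gripper_width: 27.6
```

```bash
python3 chk.py w24; python3 ell.py | grep now
```

```text
[ 652.45 -172.34  345.94] [-7.e-04  0.e+00 -1.e+00] [ 0.49  0.77 -1.03] [ 0.02 -0.06 -0.  ]
[ 652.46 -172.33  345.93] [-7.e-04  1.e-04 -1.e+00] [-0.29 -0.19 -0.64] [ 0.01 -0.01  0.  ]
[ 652.47 -172.38  346.05] [-6.e-04  0.e+00 -1.e+00] [-0.51 -1.11 -0.88] [ 0.04  0.   -0.01]
[ 652.51 -172.35  346.18] [-4.e-04 -1.e-04 -1.e+00] [-0.29 -1.08 -0.92] [-0.02  0.03 -0.06]
20.1833 [ 652.51 -172.36  346.3 ] [179.99   0.   -62.93] [ 0.  -0.1 -0.1  0.1 -0.1  0.1] [ 0.2  -0.48 -0.81] 27.772059815924603
now (((192.64097595214844, 241.8898162841797), (51.0280876159668, 57.1829948425293), 250.33966064453125), 56)
now (((192.60751342773438, 241.84344482421875), (51.08974075317383, 57.26546096801758), 69.63764953613281), 57)
now (((192.572265625, 241.80747985839844), (51.30290222167969, 57.25556182861328), 69.70146179199219), 57)
```

View pics/w24z.png

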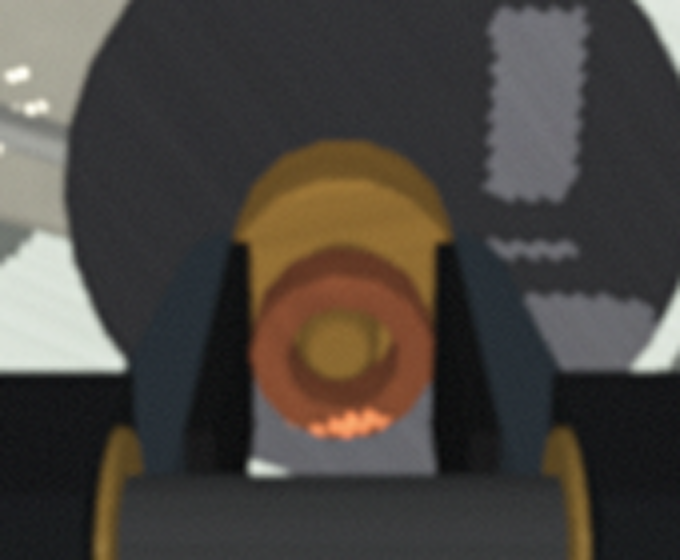

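Request:
jog_arm([
  [[0,0,-2],[0,0,0],0.2],
  [[0,0,-4],[0,0,0],0.2],
  [[0,0,-6],[0,0,0],0.2],
  [[0,0,-8],[0,0,0],0.2],
  [[0,0,-8],[0,0,0],0.2],
])

```text
time_s: 20.9
ee_pos: [652.4, -172.3, 337.6]
ee_rot: [179.9, 0.0, -62.9]
force: [-0.4, 0.7, -1.2]
gripper_width: 27.8
```

```bash
python3 chk.py w25
```

```text
[ 652.37 -172.35  337.56] [-1.4e-03  2.0e-04 -1.0e+00] [-0.38  0.7  -1.19] [0.04 0.01 0.02]
[ 652.44 -172.37  337.87] [-9.e-04  1.e-04 -1.e+00] [-0.09  0.13 -1.21] [ 0.01 -0.02  0.01]
[ 652.49 -172.35  338.1 ] [-5.e-04 -0.e+00 -1.e+00] [ 0.14  0.44 -0.47] [-0.03 -0.    0.01]
[ 652.52 -172.35  338.25] [-2.e-04 -1.e-04 -1.e+00] [ 0.75  0.23 -0.63] [-0.06 -0.05 -0.06]
21.1 [ 652.54 -172.37  338.37] [ 1.7999e+02 -1.0000e-02 -6.2930e+01] [ 0.1 -0.  -0.1  0.1 -0.1  0. ] [ 1.03 -1.04  0.07] 27.623197428121113
```

View pics/w25z.png

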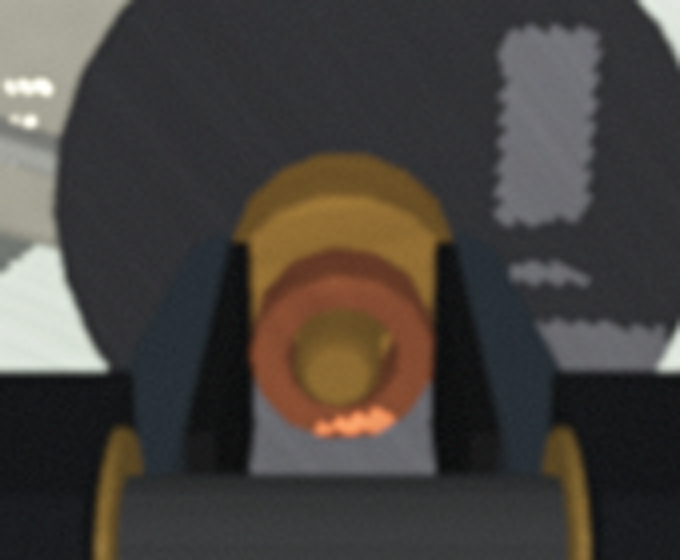

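Request:
jog_arm([
  [[-0.2,0.4,-1],[0,0,0],0.2],
  [[-0.2,0.4,-2],[0,0,0],0.2],
  [[-0.2,0.4,-3],[0,0,0],0.2],
  [[-0.2,0.4,-3],[0,0,0],0.2],
  [[-0.2,0.4,-3],[0,0,0],0.2],
])

```text
time_s: 21.62
ee_pos: [652.3, -172.0, 335.3]
ee_rot: [180.0, -0.0, -62.9]
force: [-0.4, -0.1, -0.4]
gripper_width: 27.6
```

```bash
python3 chk.py w26
```

```text
[ 652.32 -171.95  335.32] [-2.e-04 -1.e-04 -1.e+00] [-0.37 -0.1  -0.36] [ 0.04  0.01 -0.  ]
[ 652.33 -171.97  335.41] [ 0.e+00 -2.e-04 -1.e+00] [ 0.21  0.45 -0.71] [-0.02  0.05  0.02]
[ 652.33 -171.96  335.47] [ 1.e-04 -2.e-04 -1.e+00] [ 0.18  0.95 -0.86] [-0.02 -0.01 -0.03]
[ 652.34 -171.99  335.5 ] [ 2.e-04 -2.e-04 -1.e+00] [ 0.29  0.33 -0.53] [0.03 0.02 0.01]
21.8167 [ 652.35 -171.98  335.5 ] [-1.800e+02 -2.000e-02 -6.293e+01] [ 0.  -0.   0.1  0.1 -0.  -0. ] [-0.93 -0.5  -1.42] 27.544991818692377
```

View pics/w26z.png

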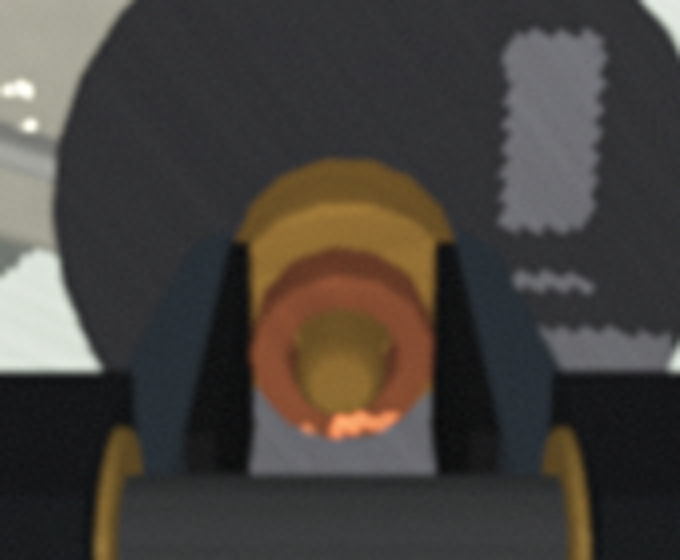

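Request:
jog_arm([
  [[0,0,-0.5],[0,0,0],0.2],
  [[0,0,-1],[0,0,0],0.2],
  [[0,0,-1.5],[0,0,0],0.2],
  [[0,0,-1.5],[0,0,0],0.2],
  [[0,0,-1.5],[0,0,0],0.2],
])

```text
time_s: 22.33
ee_pos: [652.3, -172.0, 334.0]
ee_rot: [-180.0, -0.0, -62.9]
force: [-0.2, 0.0, -0.4]
gripper_width: 27.5
```

```bash
python3 chk.py w27
```

```text
[ 652.32 -171.99  333.95] [ 1.e-04 -2.e-04 -1.e+00] [-0.16  0.   -0.38] [-0.04  0.02  0.01]
[ 652.34 -172.    333.99] [ 2.e-04 -2.e-04 -1.e+00] [-0.06 -0.23 -0.63] [-0.    0.03 -0.04]
[ 652.34 -171.99  334.05] [ 3.e-04 -2.e-04 -1.e+00] [-0.42  0.69 -0.08] [-0.02  0.01  0.05]
[ 652.35 -171.99  334.02] [ 3.e-04 -2.e-04 -1.e+00] [ 0.45  0.03 -0.93] [-0.04  0.01 -0.02]
22.5333 [ 652.37 -171.95  334.01] [-1.7999e+02 -2.0000e-02 -6.2930e+01] [ 0.   0.1 -0.1  0.   0.   0. ] [-0.2  -0.07 -0.66] 27.535047853544125
```

View pics/w27z.png

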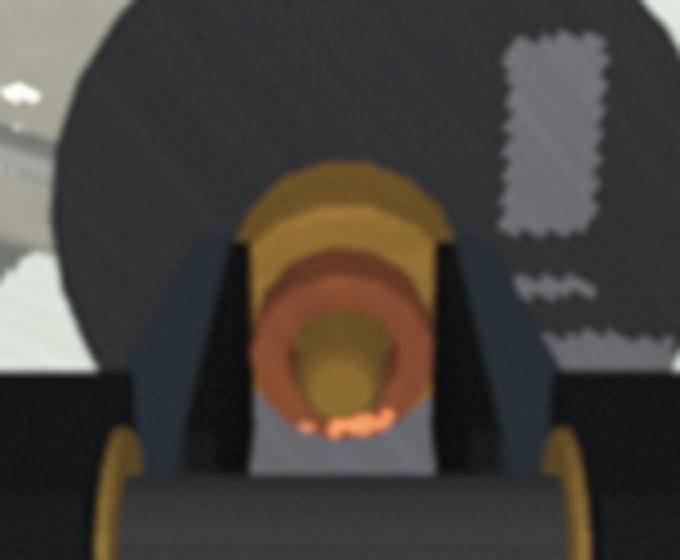

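View pics/w27s.png

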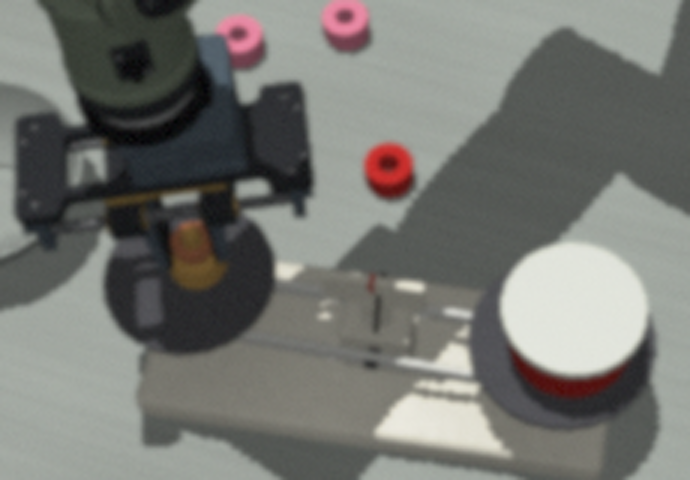

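Request:
jog_arm([
  [[0,0,-0.5],[0,0,0],0.2],
  [[0,0,-1],[0,0,0],0.2],
  [[0,0,-1.3],[0,0,0],0.2],
  [[0,0,-1.3],[0,0,0],0.2],
  [[0,0,-1.3],[0,0,0],0.2],
])

```text
time_s: 23.05
ee_pos: [652.3, -172.0, 332.7]
ee_rot: [-180.0, -0.0, -62.9]
force: [-1.0, 0.4, -0.6]
gripper_width: 27.5
```

```bash
python3 chk.py w28; python3 chk.py w28
```

```text
[ 652.33 -171.97  332.68] [ 1.e-04 -2.e-04 -1.e+00] [-1.    0.43 -0.63] [0.02 0.02 0.01]
[ 652.35 -171.96  332.71] [ 2.e-04 -2.e-04 -1.e+00] [ 0.21 -0.17  0.28] [-0.01  0.02  0.03]
[ 652.35 -171.97  332.71] [ 2.e-04 -2.e-04 -1.e+00] [-0.03  0.37 -0.33] [ 0.02  0.05 -0.02]
[ 652.35 -171.97  332.74] [ 2.e-04 -2.e-04 -1.e+00] [-0.14  0.74 -0.79] [ 0.01 -0.02 -0.05]
23.25 [ 652.35 -171.95  332.75] [-1.7999e+02 -2.0000e-02 -6.2930e+01] [-0.1  0.  -0.   0.1  0.1 -0.1] [ 0.14 -0.14  0.09] 27.415797028774687
[ 652.35 -171.99  332.74] [ 3.e-04 -2.e-04 -1.e+00] [-0.08 -0.44 -1.23] [-0.02  0.03  0.05]
[ 652.34 -171.95  332.75] [ 2.e-04 -2.e-04 -1.e+00] [-0.26 -0.49 -0.38] [-0.03 -0.04  0.05]
[ 652.36 -171.96  332.73] [ 3.e-04 -2.e-04 -1.e+00] [-0.39  0.66 -0.59] [-0.01  0.05 -0.01]
[ 652.34 -171.99  332.75] [ 3.e-04 -2.e-04 -1.e+00] [-0.03  0.18  0.19] [ 0.02  0.03 -0.01]
23.55 [ 652.35 -171.95  332.74] [-1.7999e+02 -2.0000e-02 -6.2930e+01] [-0.   0.  -0.1 -0.  -0.1  0. ] [ 0.44  0.05 -0.58] 27.486782701528
```

Request:
jog_arm([
  [[0,0,-0.5],[0,0,0],0.2],
  [[0,0,-1],[0,0,0],0.2],
  [[0,0,-1],[0,0,0],0.2],
  [[0,0,-1],[0,0,0],0.2],
  [[0,0,-1],[0,0,0],0.2],
])

```text
time_s: 24.07
ee_pos: [652.3, -172.0, 331.7]
ee_rot: [-180.0, -0.0, -62.9]
force: [0.0, -0.2, -0.1]
gripper_width: 27.6
```

```bash
python3 chk.py w29; python3 chk.py w29
```

```text
[ 652.33 -171.98  331.74] [ 2.e-04 -2.e-04 -1.e+00] [ 0.03 -0.17 -0.08] [-0.01  0.04  0.07]
[ 652.34 -171.97  331.76] [ 2.e-04 -2.e-04 -1.e+00] [ 0.33 -0.62 -0.46] [0.   0.02 0.01]
[ 652.35 -171.97  331.77] [ 3.e-04 -2.e-04 -1.e+00] [ 0.33  0.83 -0.59] [-0.03  0.03  0.05]
[ 652.33 -171.96  331.74] [ 2.e-04 -2.e-04 -1.e+00] [-0.72  0.17 -0.49] [-0.06  0.05 -0.01]
24.2667 [ 652.35 -171.97  331.77] [-1.7999e+02 -2.0000e-02 -6.2930e+01] [-0.  -0.1 -0.  -0.   0.  -0.1] [ 0.37  0.07 -0.47] 27.625922899871004
[ 652.35 -171.99  331.76] [ 3.e-04 -3.e-04 -1.e+00] [ 0.53  0.02 -0.35] [-0.02  0.07  0.02]
[ 652.33 -171.96  331.76] [ 3.e-04 -2.e-04 -1.e+00] [-0.85 -0.08 -0.05] [0.05 0.1  0.01]
[ 652.34 -171.99  331.76] [ 3.e-04 -3.e-04 -1.e+00] [0.68 1.4  0.34] [ 0.01 -0.01  0.04]
[ 652.36 -171.96  331.75] [ 3.e-04 -2.e-04 -1.e+00] [-0.22  0.3  -0.32] [ 0.01  0.04 -0.05]
24.5667 [ 652.36 -171.96  331.77] [-1.7999e+02 -2.0000e-02 -6.2930e+01] [ 0.1 -0.   0.1 -0.  -0.   0. ] [ 0.01  0.59 -0.12] 27.72482139660614
```

View pics/w29z.png

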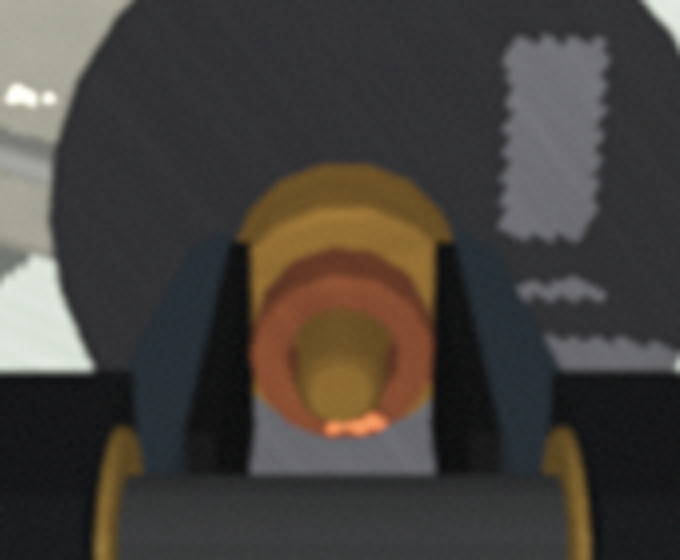

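Request:
jog_arm([
  [[0,0,-0.5],[0,0,0],0.32],
  [[0,0,-0.5],[0,0,0],0.4],
  [[0,0,-0.5],[0,0,0],0.5],
  [[0,0,-0.5],[0,0,0],0.5],
  [[0,0,0],[0,0,0],0.5],
])

```text
time_s: 25.08
ee_pos: [652.4, -171.9, 331.7]
ee_rot: [-180.0, -0.0, -62.9]
force: [-0.7, 0.9, -0.8]
gripper_width: 45.4
```

```bash
python3 chk.py w30
```

```text
[ 652.35 -171.94  331.7 ] [ 2.e-04 -2.e-04 -1.e+00] [-0.7   0.87 -0.76] [-0.02 -0.    0.05]
[ 652.37 -171.97  331.89] [ 5.e-04 -3.e-04 -1.e+00] [-0.98 -0.14  0.09] [ 0.    0.02 -0.06]
[ 652.38 -172.    331.88] [ 5.e-04 -3.e-04 -1.e+00] [-0.06  0.15 -0.54] [-0.    0.08  0.  ]
[ 652.37 -171.98  331.85] [ 5.e-04 -3.e-04 -1.e+00] [-0.18 -0.02  0.19] [-0.01  0.   -0.  ]
25.2833 [ 652.34 -172.01  331.79] [-1.7999e+02 -2.0000e-02 -6.2930e+01] [ 0.1  0.1  0.   0.  -0.1  0. ] [ 0.47  0.23 -0.52] 45.841770290907945
```

View pics/w30z.png

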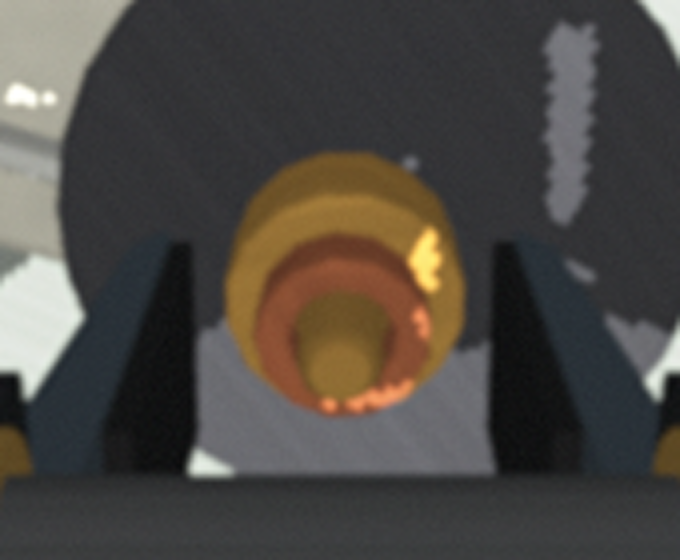

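Both rings are on the post and the dish is sinking under the copper. Retract straight up and check the level.

Request:
jog_arm([
  [[0,0,10],[0,0,0],0.5],
  [[0,0,35],[0,0,0],0.5],
  [[0,0,70],[0,0,0],0.5],
  [[0,0,100],[0,0,0],0.5],
  [[-20,10,115],[0,0,0],0.5],
])

```text
time_s: 25.8
ee_pos: [634.3, -163.1, 451.2]
ee_rot: [-179.6, -0.4, -63.0]
force: [-0.3, -0.6, 0.7]
gripper_width: 45.6
```

Request:
jog_arm([
  [[-35,25,0],[0,0,0],0.5],
  [[-60,50,0],[0,0,0],0.5],
  [[-80,70,0],[0,0,0],0.5],
  [[-88,82,0],[0,0,0],0.5],
  [[-88,82,0],[0,0,0],0.5],
])

```text
time_s: 26.22
ee_pos: [544.7, -79.2, 452.8]
ee_rot: [-179.5, -0.4, -62.9]
force: [-0.1, -0.6, -0.5]
gripper_width: 45.6
```

```bash
python3 ell.py|grep -v 1[12]; python3 ell.py | grep now; python3 lid.py|head -1; python3 -c "
from wl import *
s,f,c=look('w31')
cv2.imwrite('pics/w31z.png',cv2.resize(f['pixels'][20:160,220:420,::-1],None,fx=4,fy=4,interpolation=cv2.INTER_CUBIC))
g=imaging.grab_frame('scene')['pixels'];cv2.imwrite('pics/s31.png',cv2.resize(g[190:320,150:360,::-1],None,fx=3.5,fy=3.5,interpolation=cv2.INTER_CUBIC))"
```

```text
now (((193.7489471435547, 244.1966094970703), (50.885780334472656, 58.60566711425781), 76.82316589355469), 75)
now (((193.71563720703125, 244.19749450683594), (50.82450866699219, 58.62513732910156), 76.68071746826172), 75)
now (((193.72628784179688, 244.18319702148438), (51.10166549682617, 58.48234939575195), 76.9637451171875), 71)
(array([ 297,  233,   48,   43, 1630], dtype=int32), array([320.79202454, 253.83312883])) (array([ 298,  229,   49,   44, 1588], dtype=int32), array([322.62468514, 251.24622166]))
26.6667 [546.9  -81.64 450.79] [-179.63   -0.4   -63.03] [ 0.  -0.3  0.3  0.   0.  -0. ] [-0.16 -0.25  1.06] 45.57318990185689
```

View pics/w31z.png

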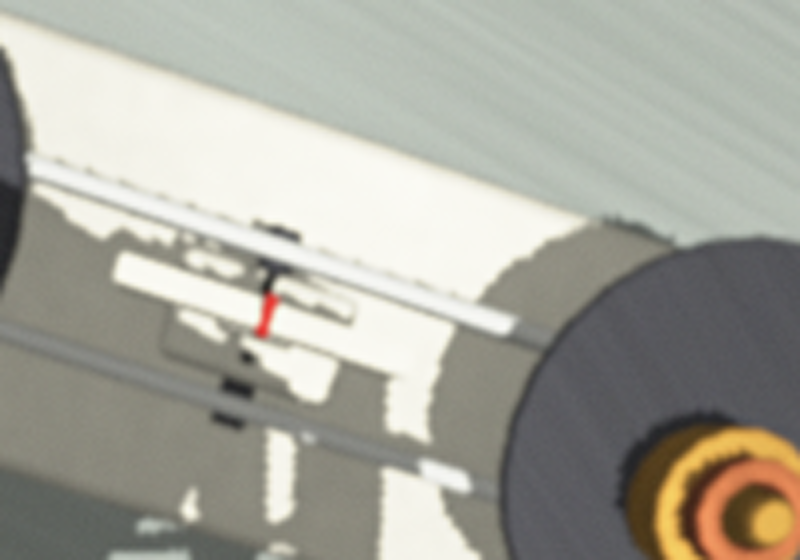

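View pics/s31.png

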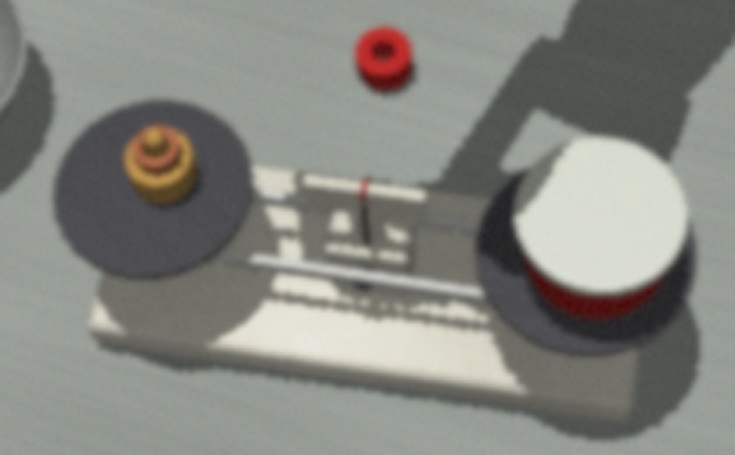

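Request:
jog_arm([
  [[5,-1,-25],[0,0,0],0.5],
  [[10,-2,-55],[0.0015,0.0065,0],0.5],
  [[14,-3,-85],[0.0015,0.0065,0],0.5],
  [[17,-4,-102],[0.0015,0.0065,0],0.5],
  [[17,-4,-108],[0.0015,0.0065,0],0.5],
])

```text
time_s: 27.18
ee_pos: [563.4, -85.6, 339.5]
ee_rot: [179.8, 0.0, -63.0]
force: [-0.1, 0.3, 0.0]
gripper_width: 45.1
```

```bash
python3 -c "
from wl import *
look('w32')
s,f,c=look('w32')
cv2.imwrite('pics/w32.png',f['pixels'][:,:,::-1])
cv2.imwrite('pics/w32z.png',cv2.resize(f['pixels'][50:170,200:360,::-1],None,fx=5,fy=5,interpolation=cv2.INTER_CUBIC))"
```

```text
27.2833 [563.59 -85.5  341.91] [ 1.7997e+02 -6.0000e-02 -6.3020e+01] [ 0.1 -2.  -2.6  0.1  0.7  0. ] [-0.84  0.5   0.65] 45.49266624741519
27.3833 [564.03 -85.54 344.21] [-179.81   -0.23  -63.01] [-0.  -0.8 -0.5 -0.  -0.1 -0.1] [ 0.34 -1.18  0.76] 45.80224476971027
```

View pics/w32z.png

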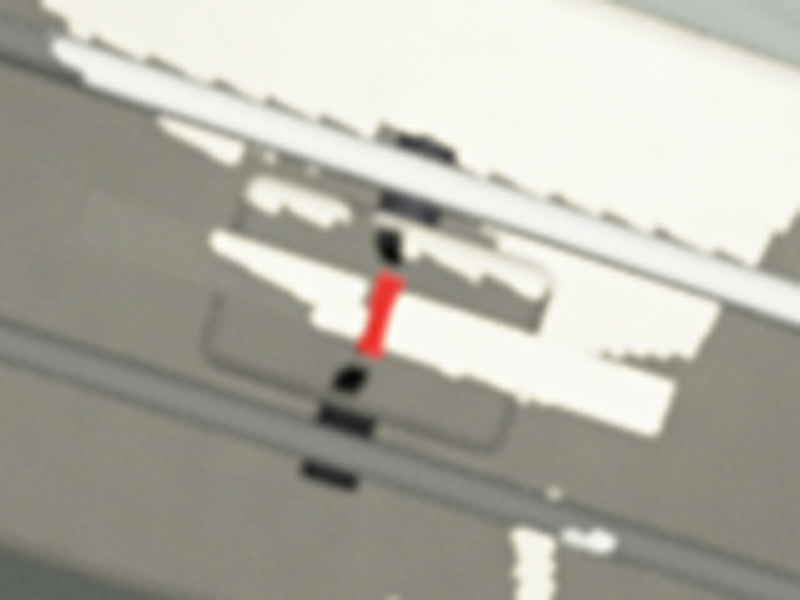

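View pics/w32.png

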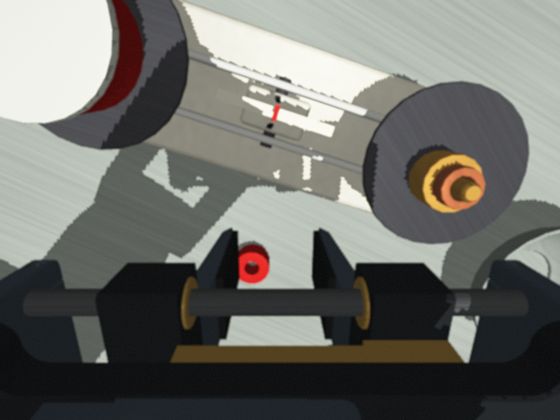

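```bash
python3 ell.py | grep now
python3 - <<'E'
# more robust: compare scene0 and scene_now radially at same angles where both edges border plain counter
from ell import *
a=cv2.imread("pics/scene0.png");b=cv2.imread("scene_now.png")
c=cam(imaging.grab_frame("scene"))
from scipy.optimize import least_squares
def prof(im,C,zs,angs):
    g=cv2.GaussianBlur(cv2.cvtColor(im,cv2.COLOR_BGR2GRAY).astype(np.float32),(0,0),0.6);out=[]
    for t in angs:
        q0=w2p(c,[C[0]+60*np.cos(t),C[1]+60*np.sin(t),zs]);qc=w2p(c,[C[0],C[1],zs]);n=(q0-qc);n/=np.linalg.norm(n)
        r=np.arange(-6,6,0.1);x=(q0[0]+r*n[0]).astype(np.float32);y=(q0[1]+r*n[1]).astype(np.float32)
        p=cv2.remap(g,x[None],y[None],cv2.INTER_LINEAR)[0];d=np.gradient(p)
        k=np.argmax(d)
        w=slice(max(k-12,0),k+13);rr=(r[w]*np.clip(d[w],0,None)).sum()/np.clip(d[w],0,None).sum()
        out.append((t,q0[0]+rr*n[0],q0[1]+rr*n[1],d[k]))
    return np.array(out)
def fit(im,z0,bias=0):
    C=np.array([664.,-174.]);z=z0
    angs=np.linspace(0,2*np.pi,120,endpoint=False)
    P=prof(im,C,z,angs);ok=P[:,3]>1.0
    def res(x):
        # distance from points to projected circle with centre (x0,x1), radius 60+bias, height x2
        T=np.linspace(0,2*np.pi,721);Q=np.array([w2p(c,[x[0]+x[3]*np.cos(t),x[1]+x[3]*np.sin(t),z0]) for t in T])
        from scipy.spatial import cKDTree
        ctr=Q.mean(0);sg=np.sign(np.linalg.norm(P[ok,1:3]-ctr,axis=1)-0)
        d,i=cKDTree(Q).query(P[ok,1:3]);s=np.sign(((P[ok,1:3]-Q[i])*(Q[i]-ctr)).sum(1));return d*s
    s=least_squares(res,[C[0],C[1],z,60],loss="soft_l1",f_scale=0.2);r=res(s.x)
    return s.x,ok.sum(),np.sqrt(np.mean(np.clip(r,-1,1)**2)),w2p(c,[s.x[0],s.x[1],z0])
A=fit(a,123);B=fit(b,107);print(A);print(B)
# with xy common (dish moves vertically): solve z_now from start centre
C=A[0]
for z in (113,111,109,107,105,103): print(z,w2p(c,[C[0],C[1],z]))
E
```

```text
now (((193.4311981201172, 244.1006317138672), (50.9027214050293, 57.874420166015625), 72.8982162475586), 79)
now (((193.43951416015625, 244.12098693847656), (50.91157913208008, 57.99931716918945), 73.68134307861328), 81)
now (((193.55459594726562, 244.20123291015625), (50.92333984375, 57.99653625488281), 74.94093322753906), 79)
(array([ 662.33758532, -173.42623356,  123.        ,   59.92973793]), np.int64(120), np.float64(0.39562994242481175), array([192.39259207, 239.77907541]))
(array([ 662.24750609, -173.9765568 ,  105.66786827,   59.92342795]), np.int64(120), np.float64(0.34403286585184306), array([193.40147816, 243.27281197]))
113 [193.16747615 242.04250693]
111 [193.32091697 242.4907066 ]
109 [193.47385171 242.937428  ]
107 [193.62628286 243.38267842]
105 [193.7782129  243.82646513]
103 [193.92964431 244.26879531]
```

```bash
cat > rod.py <<'E'
from h import *
def rod(im,u0,u1,v0,sl):
    g=cv2.cvtColor(im,cv2.COLOR_BGR2GRAY).astype(float);U=[];V=[]
    for u in range(u0,u1):
        vc=v0+sl*(u-u0);r=np.arange(int(vc)-4,int(vc)+6);p=g[r,u];w=np.clip(p-np.median(p)-8,0,None)
        k=np.argmax(w);
        if w[k]<10: continue
        s=slice(max(k-2,0),k+3);U.append(u);V.append((w[s]*r[s]).sum()/w[s].sum())
    U=np.array(U);V=np.array(V)
    for _ in range(4):
        a=np.polyfit(U,V,1);e=np.abs(V-np.polyval(a,U));k=e<max(0.35,np.median(e)*2.5);U,V=U[k],V[k]
    return a,len(U),np.polyval(a,255),np.std(V-np.polyval(a,U))
a=cv2.imread("pics/scene0.png")
b=np.mean([imaging.grab_frame("scene")["pixels"][:,:,::-1].astype(float) for _ in range(4)],0).astype(np.uint8)
cv2.imwrite("scene_now2.png",b)
print("start",rod(a,228,282,263,.21));print("now",rod(b,228,282,264,.166))
c=cam(imaging.grab_frame("scene"))
S=np.array([642.,-45.]);bd=np.array([-.157,.988]);ad=np.array([.988,.157])
for hp in (60,85):
  for off in (-.138,-.03,-.02,0,.02):
    P=[w2p(c,[*(S+30*ad+s*np.cos(off)*bd),hp-s*np.sin(-off)*-1*-1]) for s in (-90,60)]
    print(hp,off,(P[1]-P[0])[1]/(P[1]-P[0])[0],P)
z=np.hstack([cv2.resize(i[250:290,215:295],None,fx=5,fy=5,interpolation=cv2.INTER_CUBIC) for i in (a,b)]);cv2.imwrite("pics/rod.png",z)
E
python3 rod.py
```

```text
start (array([1.04903348e-01, 2.41507702e+02]), 35, np.float64(268.2580556702191), np.float64(0.8241210529881003))
now (array([5.38035835e-02, 2.55712255e+02]), 52, np.float64(269.4321687483097), np.float64(1.2250292875916349))
60 -0.138 0.20744781808800333 [array([211.42240492, 266.29828077]), array([281.17473132, 280.76824869])]
60 -0.03 0.16344177570421425 [array([211.63289323, 268.17644122]), array([281.40444461, 279.58002747])]
60 -0.02 0.15936979418128203 [array([211.67669729, 268.35317237]), array([281.40921724, 279.46642972])]
60 0 0.15121592213235388 [array([211.7764972 , 268.70781981]), array([281.41030177, 279.23755978])]
60 0.02 0.14304335908472568 [array([211.89246075, 269.06392648]), array([281.40007772, 279.00652949])]
85 -0.138 0.20763920630535693 [array([209.86967944, 261.158069  ]), array([281.07343407, 275.9427601 ])]
85 -0.03 0.16271584350154222 [array([210.09704077, 263.11646536]), array([281.30738797, 274.70351707])]
85 -0.02 0.15855839414557632 [array([210.1428912 , 263.30060686]), array([281.31221146, 274.58509999])]
85 0 0.1502330799859369 [array([210.24702238, 263.67005527]), array([281.31322128, 274.34654921])]
85 0.02 0.14188828232883735 [array([210.36763146, 264.04093178]), array([281.30268612, 274.10578485])]
```

View pics/rod.png

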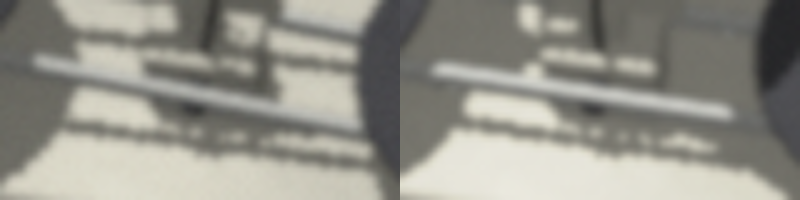

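Run:
```python
from h import *
from scipy.optimize import minimize
a=cv2.imread("pics/scene0.png");b=cv2.imread("scene_now2.png")
def line(im,p0,p1,ch=None):
    g=cv2.resize(cv2.cvtColor(im,cv2.COLOR_BGR2GRAY),None,fx=1,fy=1).astype(np.float32)
    # lower (dark-shadow) edge and ridge: maximise mean 2nd-derivative response
    k=cv2.GaussianBlur(g,(0,0),0.8)-cv2.GaussianBlur(g,(0,0),2.0)
    n=120
    def f(x):
        u=np.linspace(p0[0],p1[0],n);v=x[0]+(x[1]-x[0])*np.linspace(0,1,n)
        r=cv2.remap(k,u.astype(np.float32)[None],v.astype(np.float32)[None],cv2.INTER_CUBIC)[0]
        return -np.mean(np.clip(r,-6,12))
    best=min((minimize(f,[p0[1]+i,p1[1]+j],method="Nelder-Mead",options=dict(xatol=1e-3,fatol=1e-5)) for i in(-.7,0,.7) for j in(-.7,0,.7)),key=lambda s:s.fun)
    return best.x,(best.x[1]-best.x[0])/(p1[0]-p0[0]),best.fun
# zoom->full : x/5+215-0.4, y/5+250-0.4 (resize half-pixel)
for (u0,u1) in ((224,280),(226,270),(230,280)):
    print(line(a,(u0,262.2+.197*(u0-222)),(u1,262.2+.197*(u1-222))),line(b,(u0,263.6+.149*(u0-222)),(u1,263.6+.149*(u1-222))))
```

```text
(array([261.50160671, 272.7054199 ]), np.float64(0.20006809273054163), np.float64(-11.344867706298828)) (array([263.198, 271.542]), np.float64(0.14899999999999988), np.float64(-12.0))
(array([261.81944069, 271.07243985]), np.float64(0.21029543534967585), np.float64(-11.500631332397461)) (array([263.496, 270.052]), np.float64(0.1489999999999996), np.float64(-12.0))
(array([262.68052962, 272.77520507]), np.float64(0.201893509100762), np.float64(-11.265295028686523)) (array([264.092, 271.542]), np.float64(0.14899999999999977), np.float64(-12.0))
```

Run:
```python
from h import *
from scipy.optimize import minimize
a=cv2.imread("pics/scene0.png");b=cv2.imread("scene_now2.png")
def line(im,u0,u1,v0,sl,cl):
    g=cv2.cvtColor(im,cv2.COLOR_BGR2GRAY).astype(np.float32)
    k=cv2.GaussianBlur(g,(0,0),0.8)-cv2.GaussianBlur(g,(0,0),2.0)
    u=np.linspace(u0,u1,120);t=np.linspace(0,1,120)
    def f(x):
        r=cv2.remap(k,u.astype(np.float32)[None],(x[0]+(x[1]-x[0])*t).astype(np.float32)[None],cv2.INTER_CUBIC)[0]
        return -np.mean(cl*np.tanh(r/cl))
    w0=v0+sl*(u0-222);w1=v0+sl*(u1-222)
    s=min((minimize(f,[w0+i,w1+j],method="Nelder-Mead") for i in(-.7,0,.7) for j in(-.7,0,.7)),key=lambda s:s.fun)
    return round((s.x[1]-s.x[0])/(u1-u0),4),s.x.round(2)
for u0,u1 in ((224,280),(226,270),(230,280),(224,260)):
  for cl in (20,60): print(u0,u1,cl,line(a,u0,u1,262.2,.197,cl),line(b,u0,u1,263.6,.149,cl))
```

```text
224 280 20 (np.float64(0.1999), array([261.82, 273.01])) (np.float64(0.1587), array([263.21, 272.1 ]))
224 280 60 (np.float64(0.1998), array([261.91, 273.1 ])) (np.float64(0.1578), array([263.27, 272.11]))
226 270 20 (np.float64(0.2172), array([261.89, 271.45])) (np.float64(0.1614), array([263.5, 270.6]))
226 270 60 (np.float64(0.2146), array([262.02, 271.46])) (np.float64(0.162), array([263.49, 270.62]))
230 280 20 (np.float64(0.2072), array([262.8 , 273.16])) (np.float64(0.1608), array([264.11, 272.15]))
230 280 60 (np.float64(0.2083), array([262.88, 273.3 ])) (np.float64(0.1595), array([264.16, 272.14]))
224 260 20 (np.float64(0.2168), array([261.5, 269.3])) (np.float64(0.1608), array([263.19, 268.98]))
224 260 60 (np.float64(0.2141), array([261.64, 269.35])) (np.float64(0.1612), array([263.22, 269.02]))
```

Request:
jog_arm([
  [[-10,0,25],[0,0,0],0.5],
  [[-30,0,60],[0,0,0],0.5],
  [[-55,0,90],[0,0,0],0.5],
  [[-75,0,105],[0,0,0],0.5],
  [[-75,0,105],[0,0,0],0.5],
])

```text
time_s: 28.35
ee_pos: [486.3, -85.3, 452.4]
ee_rot: [-179.6, -0.4, -63.0]
force: [-0.1, 0.3, 0.5]
gripper_width: 45.6
```

```bash
python3 ell.py | grep now; python3 -c "
from wl import *
look('w33')
g=imaging.grab_frame('scene')['pixels'];cv2.imwrite('pics/s33.png',cv2.resize(g[130:320,90:500,::-1],None,fx=1.9,fy=1.9,interpolation=cv2.INTER_CUBIC))"
```

```text
now (((193.77545166015625, 244.21778869628906), (51.038665771484375, 58.695003509521484), 76.97611236572266), 76)
now (((193.71359252929688, 244.2321319580078), (50.89020919799805, 58.59730529785156), 76.20783996582031), 75)
now (((193.83470153808594, 244.24551391601562), (50.92367172241211, 58.80355453491211), 77.80010986328125), 78)
28.6 [489.27 -85.43 446.56] [ 1.7999e+02 -7.0000e-02 -6.3000e+01] [ 0.1  0.4 -0.1 -0.1  0.3 -0.1] [-0.67 -0.35  0.21] 45.53056501931
```

View pics/w33.png

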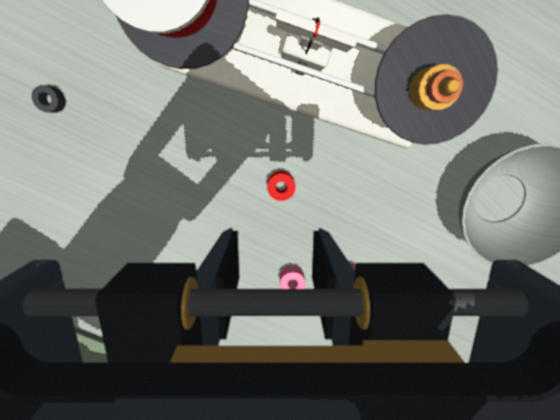

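View pics/s33.png

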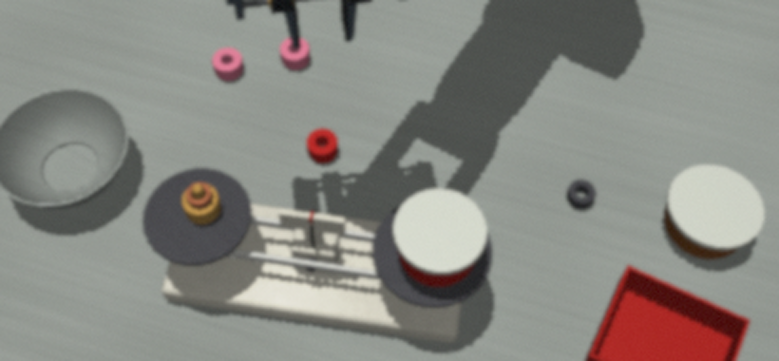

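```bash
python3 -c "
from workcell import env
print(env.job_done())"
```

```text
the job is handed in; nothing more can be done
None
```

I threaded the brass 200 g weight over the post and released it on the dish. I then put the copper 50 g weight on top of it and handed the job in at about 29 s. Placing the weights, the wrist force never changed by more than about 2 N.

- **Choice of weight:** after the 200 g weight, the dish had sunk about 6–7.5 mm. That lies between what the 50 g case (10.5 mm) and the 100 g case (3 mm) would give. I judged 50 g nearer, partly because beam friction could only have shortened the drop. Adding the 50 g sank the dish about 7 mm more, as expected.
- **Level:** the last checks disagree on how level the beam is:
  - In the scene view the needle stands at the red mark.
  - The beam-arm angle and the dish outline put the dish 2.5–4 mm above level.
  - A close look at the needle gave 3–5 mm.

  On most of these readings the 100 g weight would have been no better; only the top of the needle's range would favour it. I did not try it.
- **Stability:** the dish height held steady over the last 2 s of readings.
- **Rest of the counter:** the last pictures show both rings threaded over the post. The tub is on its plate and the other things look where they were. The gripper is open and clear.

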